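# Turn round the mirrored brackets in the leaning rack

### The job

Every bracket in the leaning plywood rack should stand like the letter L when seen from the rack's front, the side with the low lip: upright leg at the left of its bay, foot to the right, with the cut-away toe over the block so that the foot sits down flat. Some were put in mirrored: lift each of those out, turn it round and seat it fully home in a bay, leaning on the back board, and let go. Leave a bracket that is already right in its place, and do not disturb the bottle, the jar and the tape.

Things in the scene. Friction and masses are not known exactly. Their poses are not given: they have to be found in the camera images.
- rack: Fixed plywood rack, 327 x 105 mm, 82 mm high; origin under its centre, x to its back, y to the left as seen from its front. Three bays in a row along y, pitch 107 mm: slots leaning 25 deg back (tops towards +x), 101 mm wide between dividers 30 mm high, 19 mm from front lip (14 mm high) to back board (62 mm along the lean). On each slot floor, at the right end (-y), a block 18 mm wide, 8 mm high.
- bracket_a: One of three identical flat L-shaped aluminium brackets, 12 mm thick, 95 mm wide, 130 mm high, 0.2 kg, both faces alike. Leg 28 mm wide, foot 36 mm high; the foot's last 22 mm (the toe) is cut away 8 mm high underneath to fit over a bay's block. Axes as at its _leg point; for positions use its points.
- bracket_a_leg (a point): Centre of its leg (65 mm below the top, mid-thickness). z up the leg, y from toe to heel side, x normal to the plate. Seated right: x to the rack's back, y to its left. Mirrored: both the other way, and about 8 deg askew in its plane, heel riding on the block. The leg stands free above the back board: grip across the 12 mm about 43 mm above this point.
- bracket_a_toe (a point): Point in its toe, mid-thickness, 6 mm from the toe's end, 20 mm above the line of the foot's underside: at (0, -75, -45) mm from the _leg point in its axes.
- bracket_b: One of three identical flat L-shaped aluminium brackets, 12 mm thick, 95 mm wide, 130 mm high, 0.2 kg, both faces alike. Leg 28 mm wide, foot 36 mm high; the foot's last 22 mm (the toe) is cut away 8 mm high underneath to fit over a bay's block. Axes as at its _leg point; for positions use its points.
- bracket_b_leg (a point): Centre of its leg (65 mm below the top, mid-thickness). z up the leg, y from toe to heel side, x normal to the plate. Seated right: x to the rack's back, y to its left. Mirrored: both the other way, and about 8 deg askew in its plane, heel riding on the block. The leg stands free above the back board: grip across the 12 mm about 43 mm above this point.
- bracket_b_toe (a point): Point in its toe, mid-thickness, 6 mm from the toe's end, 20 mm above the line of the foot's underside: at (0, -75, -45) mm from the _leg point in its axes.
- bracket_c: One of three identical flat L-shaped aluminium brackets, 12 mm thick, 95 mm wide, 130 mm high, 0.2 kg, both faces alike. Leg 28 mm wide, foot 36 mm high; the foot's last 22 mm (the toe) is cut away 8 mm high underneath to fit over a bay's block. Axes as at its _leg point; for positions use its points.
- bracket_c_leg (a point): Centre of its leg (65 mm below the top, mid-thickness). z up the leg, y from toe to heel side, x normal to the plate. Seated right: x to the rack's back, y to its left. Mirrored: both the other way, and about 8 deg askew in its plane, heel riding on the block. The leg stands free above the back board: grip across the 12 mm about 43 mm above this point.
- bracket_c_toe (a point): Point in its toe, mid-thickness, 6 mm from the toe's end, 20 mm above the line of the foot's underside: at (0, -75, -45) mm from the _leg point in its axes.
- bay1_leg (a point): Where the _leg point of a rightly seated bracket lies in the left (+y) bay. Axes as the rack's (level): the seated bracket's z is this z leaned 25 deg towards this x, its y is this y.
- bay1_toe (a point): Where the _toe point of a rightly seated bracket lies in the left (+y) bay. Axes as the rack's.
- bay2_leg (a point): Where the _leg point of a rightly seated bracket lies in the middle bay. Axes as the rack's (level): the seated bracket's z is this z leaned 25 deg towards this x, its y is this y.
- bay2_toe (a point): Where the _toe point of a rightly seated bracket lies in the middle bay. Axes as the rack's.
- bay3_leg (a point): Where the _leg point of a rightly seated bracket lies in the right (-y) bay. Axes as the rack's (level): the seated bracket's z is this z leaned 25 deg towards this x, its y is this y.
- bay3_toe (a point): Where the _toe point of a rightly seated bracket lies in the right (-y) bay. Axes as the rack's.
- glue_bottle: Bystander: white glue bottle with red nozzle, 45 mm across, 131 mm high, standing behind the rack; origin under its centre.
- wax_jar: Bystander: open white jar, 52 mm across, 58 mm high, standing behind the rack; origin under its centre.
- masking_tape: Bystander: roll of masking tape lying flat, 105 mm across, 25 mm high, to the left of the rack; origin under its centre.

How it is judged:
At the end, for the whole second after the job is handed in: Each of the three brackets is at rest in a bay with its leg centre and its toe both within 8 mm of where they lie in a rightly seated bracket (leg left, toe right over the block, foot flat, leaning on the back board) (((distance between bracket_a_leg and bay1_leg below 0.008 m and distance between bracket_a_toe and bay1_toe below 0.008 m) or (distance between bracket_a_leg and bay2_leg below 0.008 m and distance between bracket_a_toe and bay2_toe below 0.008 m) or (distance between bracket_a_leg and bay3_leg below 0.008 m and distance between bracket_a_toe and bay3_toe below 0.008 m)) and ((distance between bracket_b_leg and bay1_leg below 0.008 m and distance between bracket_b_toe and bay1_toe below 0.008 m) or (distance between bracket_b_leg and bay2_leg below 0.008 m and distance between bracket_b_toe and bay2_toe below 0.008 m) or (distance between bracket_b_leg and bay3_leg below 0.008 m and distance between bracket_b_toe and bay3_toe below 0.008 m)) and ((distance between bracket_c_leg and bay1_leg below 0.008 m and distance between bracket_c_toe and bay1_toe below 0.008 m) or (distance between bracket_c_leg and bay2_leg below 0.008 m and distance between bracket_c_toe and bay2_toe below 0.008 m) or (distance between bracket_c_leg and bay3_leg below 0.008 m and distance between bracket_c_toe and bay3_toe below 0.008 m)) and linear speed of each of bracket_a, bracket_b, bracket_c below 0.02 m/s); the robot touches nothing.
It fails at once if the bracket that already stood right is moved more than 20 mm (distance of any of bracket_a_leg, bracket_a_toe from where it was at the start of the episode above 0.02 m).
It fails at once if the bottle, jar or tape is moved more than 30 mm (distance of any of glue_bottle, wax_jar, masking_tape from where it was at the start of the episode above 0.03 m).
It also fails if it takes over 64 s, if anything falls off the work surface, if the arm or the gripper's body presses on something with over 40 N, if the wrist force passes 120 N, or if a joint passes its speed limit or range.

### The arm

A 7-joint arm with a two-finger parallel gripper is mounted at the origin on a cart in front of the work surface, level with it; the furniture and walls round the work are solid. World frame = base frame: x ahead of the robot, y to its left, z up, the work surface at z = 0. Lengths are in m, angles in rad, forces in N, time in s.
With the tool pointing down it reaches from about 0.4 to 0.875 m from the base axis. Payload 6.5 kg.
Tool frame: the origin (TCP) lies at the very end of the fingers, on their centre line; the grasp point (between the pads) lies 19 mm behind it; z points along the fingers, y is the line along which they close (so a half turn about z gives the same grasp; the last joint's range is limited). The gripper opens to 85 mm and grips with 20 to 120 N. Pads are 22 mm wide; open, the fingers measure 114 mm over their backs; the gripper's body (76 mm by 85 mm) begins 54 mm behind the grasp point. The pads swing forward as they close: fully open they stand 13 mm farther back than shut.
Start: joints at [1.178, 0.536, -0.004, 1.538, 0.003, 1.067, -0.071], TCP at [0.209, -0.616, 0.231] pointing down, gripper open.
Joint ranges: [-2.7, 2.7], [-0.37, 2.16], [-1.27, 1.26], [0.24, 2.4], [-1.31, 4.45], [0.19, 1.91], [-2.76, 2.76]. Speed limits (rad/s): [2.39, 2.39, 3.14, 3.14, 3.14, 3.14, 3.14].

### API

Orientations are given as a 3x3 rotation matrix whose columns are the frame's x, y, z axes.
In Python, from workcell import sensors, cams, arm gives the robot as it stands.
- The arm moves only by the tool arm_command, never from a script. Its argument "plan" is a list of rows, each an object of numbers: "dx", "dy", "dz": the shift along the tool's x, y, z in cm; "wx", "wy", "wz": the turn, a rotation vector about the tool's x, y, z in degrees; "claw": the finger opening in cm, from 0 to 8.54. A call has 1 to 20 rows; each row shifts and turns the commanded pose from where the row before left it, along the tool's axes as they then stand; what a row does not reach is not made up. A row lasts 1/8 s, in which the tool goes at most 62.5 mm and 10.7 degrees, less where a joint would pass 70% of its speed; a pose out of reach is approached as far as the arm can. A call with a gripper value outside its range is refused whole. The fingers move at their own pace and stop on an object; "squeeze" is the grip in N (left out, the last holds). Time passes only in rows, so rows that do not move let the fingers close. It gives the time, the measured TCP pose, the force, the opening and the grip force at its end, in the units of the state.
- sensors.get_obs(): the state, without advancing time (a new reading comes with each control period).
- cams.grab_frame(name): name is "scene" or "top" or "wrist"; returns (picture, depth): 420x560x3 uint8, red, green, blue; 420x560 float32, m along the optical axis (not along the pixel's ray), 0 where there is no reading.
- cams.get_calibration(name): a dict with "fov_y" (degrees; the focal length in pixels is half the picture's height over the tangent of half this angle, whatever the lens; pixels are square), "cx", "cy" (the principal point, pixels), "k1" (the pictures are not rectified: a ray, as slopes to the right and down, at radius r is drawn at 1 + k1 r^2 times it, then the intrinsics apply), "R" (3x3) and "t" (3): a world point X has camera coordinates R X + t; the wrist camera has in their place "hand_eye" (4x4, takes a point from camera to tool coordinates, whose origin is the TCP and whose axes are the flange's). Camera axes: x right, y down, z forward; pixel columns grow to the right and rows downward; lengths in m; the calibration is good to about 2 mm. A picture is of the moment at which its call begins: read the wrist's pose just before it. get_calibration takes no time and is no camera call.
- arm.sign_off(): hands the job in; it is judged then, once.
The state is a dict: "time": time; "joint_positions": joint angles; "joint_velocities": joint speeds; "joint_efforts": joint torques, N m; "eef_pos": TCP position; "tcp_rot": TCP orientation; "ft_force": force on the tool from outside, world axes, zero at the start; "moment": the same for the moment, N m; "opening": finger opening in m; "grip_force": force on a finger pad.
Only numpy, scipy, OpenCV 4.12 (cv2) and the standard library are available. Lean on these libraries where they do the work, as an engineer would, in place of code of your own. Each camera call takes 0.05 s, during which the arm holds its last target. There are 200 camera calls.

## Working session

There is one attempt and no reset: what is moved stays moved. The work goes in short steps, Python scripts to look and compute and a tool call to move; the robot and the scene stay as the last step left them, time stands still between calls to the robot, and variables do not carry over. Pictures are saved under pics/ and viewed, at most 10 in all, crops included, and the job is handed in when it is done.

Besides the shell and the picture viewer there is one more tool, called after "Request:" as name(argument=value, ...), one argument or row to a line, values as JSON. arm_command: Moves the arm, as the interface text tells. Its arguments: {"type":"object","properties":{"plan":{"type":"array","items":{"type":"object","properties":{"dx":{"type":"number"},"dy":{"type":"number"},"dz":{"type":"number"},"wx":{"type":"number"},"wy":{"type":"number"},"wz":{"type":"number"},"claw":{"type":"number"}}}},"squeeze":{"type":"number"}},"required":["plan"]}

```bash
ls; mkdir -p pics
cat > h.py <<'E'
import numpy as np, cv2
from workcell import sensors, cams, arm
def save(n,f):
    p,d=cams.grab_frame(n); cv2.imwrite(f'pics/{f}.png',p[:,:,::-1]); np.savez(f'pics/{f}.npz',p=p,d=d); return p,d
def cal(n):
    c=cams.get_calibration(n); f=210/np.tan(np.radians(c['fov_y'])/2); return c,f
def slopes(n,uv):
    c,f=cal(n); q=(np.atleast_2d(uv).astype(float)-[c['cx'],c['cy']])/f
    s=q.copy()
    for _ in range(20): s=q/(1+c['k1']*(s**2).sum(1,keepdims=True))
    return c,s
def cloud(n,d,uv):
    """world pts for fixed cams from depth"""
    uv=np.atleast_2d(uv); c,s=slopes(n,uv); z=d[uv[:,1].astype(int),uv[:,0].astype(int)]
    P=np.c_[s,np.ones(len(s))]*z[:,None]
    return (P-np.array(c['t']))@np.array(c['R'])
E
python3 - <<'E'
from h import *
o=sensors.get_obs(); print(o['time'],o['eef_pos'],o['tcp_rot'],o['opening'])
for n in('scene','top'):
    p,d=save(n,n+'0'); c,f=cal(n); print(n,f,c['k1'],-np.array(c['R']).T@c['t'], (d>0).mean())
print(cams.get_calibration('wrist'))
E
```

```text
pics
0.0 [ 0.20843037 -0.61501089  0.23042898] [[ 9.47064747e-01  3.21041967e-01 -6.49219544e-04]
 [ 3.21042606e-01 -9.47063417e-01  1.59019249e-03]
 [-1.04333555e-04 -1.71444238e-03 -9.99998525e-01]] 0.08550054149647685
scene 524.0495788078497 -0.08931883537180878 [-0.01049822  0.47077082  0.87458448] 0.9960501700680272
top 419.19803374584467 -0.003988209413526303 [ 0.53884529 -0.0392308   0.95222768] 0.9959906462585034
{'fov_y': 67.1689620687093, 'cx': 281.84890383850075, 'cy': 211.57134955130394, 'k1': -0.04747036468695524, 'hand_eye': array([[ 1.10060734e-03, -9.63149973e-01, -2.68962670e-01,
         6.77318306e-02],
       [ 9.99999249e-01,  9.15101436e-04,  8.15081864e-04,
         1.23126527e-03],
       [-5.38917950e-04, -2.68963365e-01,  9.63150257e-01,
        -1.41987345e-01],
       [ 0.00000000e+00,  0.00000000e+00,  0.00000000e+00,
         1.00000000e+00]])}
```

View pics/scene0.png

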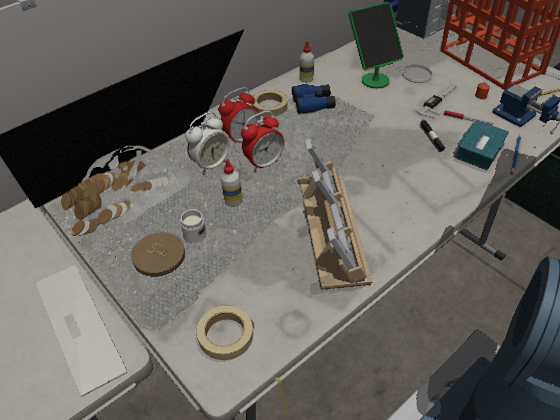

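View pics/top0.png

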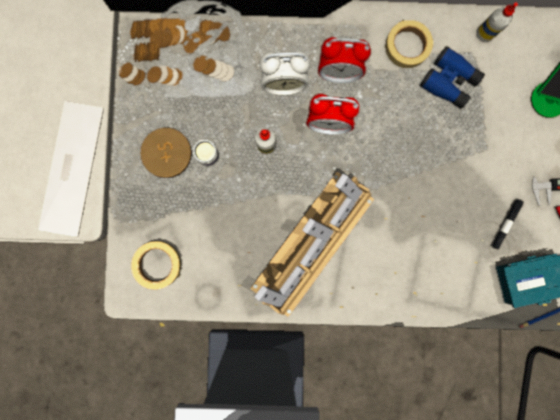

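The rack is at top-image px (255–372, 170–313), leaning towards the upper left, with its front facing lower right. The bottle, jar and tape are at (265,140), (205,152) and (155,265). Next I'll measure the rack and the brackets from the depth.

Run:
```python
from h import *
Z=np.load('pics/top0.npz');p,d=Z['p'],Z['d']
vv,uu=np.mgrid[160:325,235:385]; uv=np.c_[uu.ravel(),vv.ravel()]
W=cloud('top',d,uv); rgb=p[uv[:,1],uv[:,0]].astype(int)
tab=W[:,2]; print('table z',np.median(tab))
hsv=cv2.cvtColor(p,cv2.COLOR_RGB2HSV)[uv[:,1],uv[:,0]].astype(int)
ply=(hsv[:,1]>80)&(hsv[:,2]>60)&(W[:,2]>0.006)&(W[:,2]<.1)
r=cv2.minAreaRect((W[ply,:2]*1000).astype(np.float32)); print(r,W[ply,2].max(),ply.sum())
met=(hsv[:,1]<60)&(W[:,2]>0.03)&(W[:,2]<.2)
print(met.sum(),W[met].min(0),W[met].max(0))
c=cv2.resize(p[165:320,240:385],None,fx=4,fy=4,interpolation=cv2.INTER_CUBIC)
Z=np.load('pics/scene0.npz');q=Z['p']; c2=cv2.resize(q[130:295,285:385],None,fx=3.6,fy=3.6,interpolation=cv2.INTER_CUBIC)
h=max(c.shape[0],c2.shape[0]); im=np.zeros((h,c.shape[1]+c2.shape[1],3),np.uint8); im[:c.shape[0],:c.shape[1]]=c; im[:c2.shape[0],c.shape[1]:]=c2
im=im[:,:,::-1]; im=cv2.resize(im,None,fx=.84,fy=.84);print(im.shape); cv2.imwrite('pics/crop.png',im)
```

```text
table z 0.0016524514037029152
((520.9896850585938, -135.38841247558594), (104.8543930053711, 326.9393615722656), 55.20559310913086) 0.09628508068257942 4591
2190 [ 0.38338817 -0.23426272  0.03001074] [ 0.66114872 -0.01427652  0.15771143]
(521, 790, 3)
```

View pics/crop.png

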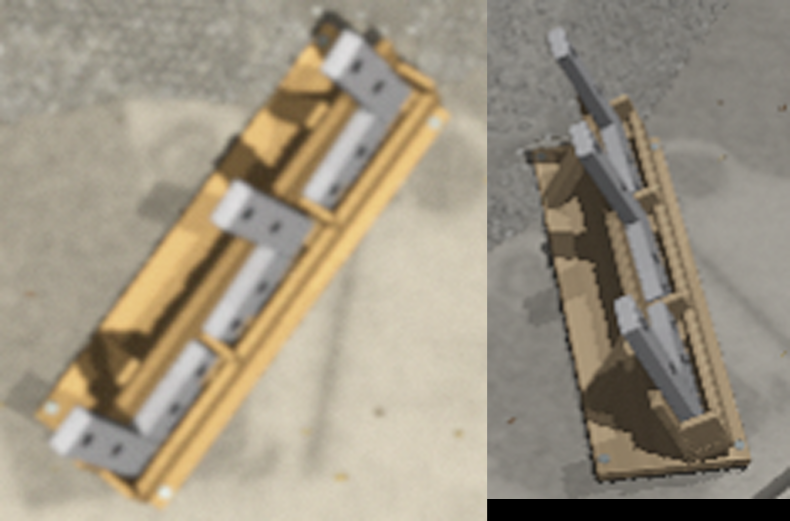

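The rack fit is 104.9 × 326.9 mm, which matches the given size. Bay 1 (lower left, crop px ~(95,445)) has its leg on the left, so it's right and is bracket_a. The brackets in bay 2 (leg at (260,210)) and bay 3 (leg at (370,70)) have the leg on the right, so they're mirrored. Next I'll measure them in the rack frame.

```bash
cat >> h.py <<'E'
a=np.radians(55.2); C=np.array([.5210,-.1354,0]); Rr=np.array([[np.cos(a),-np.sin(a),0],[np.sin(a),np.cos(a),0],[0,0,1]])
t=np.radians(25); L=np.array([[np.cos(t),0,np.sin(t)],[0,1,0],[-np.sin(t),0,np.cos(t)]]) # cols: slot x',y,z' in rack
def slot(W): return (W-C)@Rr@L*1000  # mm in leaned frame through rack origin
E
python3 - <<'E'
from h import *
Z=np.load('pics/top0.npz');p,d=Z['p'],Z['d']
vv,uu=np.mgrid[160:325,235:385]; uv=np.c_[uu.ravel(),vv.ravel()]
W=cloud('top',d,uv); S=slot(W)
hsv=cv2.cvtColor(p,cv2.COLOR_RGB2HSV)[vv.ravel(),uu.ravel()].astype(int)
met=(hsv[:,1]<60)&(W[:,2]>0.03)&(W[:,2]<.2)&(abs(S[:,1])<162)
m2=cv2.erode(met.reshape(vv.shape).astype(np.uint8),np.ones((3,3))).ravel()>0
for i,yc in enumerate((107,0,-107)):
    k=met&(abs(S[:,1]-yc)<53); q=S[k]; ki=m2&(abs(S[:,1]-yc)<53); qi=S[ki]
    print('bay',i+1,len(q),'x pct',np.percentile(q[:,0],[2,10,50,90,98]).round(1))
    leg=qi[qi[:,2]>qi[:,2].max()-50]; print(' leg',leg[:,0].mean(),leg[:,1].min(),leg[:,1].max(),'z',q[:,2].max())
    face=qi[abs(qi[:,0]-np.median(qi[:,0]))<5]
    for z in range(int(q[:,2].min()),int(q[:,2].max())+1,12):
        s=q[(abs(q[:,2]-z)<6)]
        if len(s)>3: print('  z',z,'n',len(s),'y',s[:,1].min().round(1),s[:,1].max().round(1),'x med',np.median(s[:,0]).round(1))
E
```

```text
bay 1 741 x pct [-35.3 -34.8 -33.9 -24.8 -22.3]
 leg -32.75492315144051 127.24780469001695 151.87450979232463 z 151.5396881321754
  z 17 n 17 y 85.3 149.9 x med -34.4
  z 29 n 68 y 59.5 157.8 x med -34.3
  z 41 n 83 y 60.6 157.7 x med -34.2
  z 53 n 256 y 59.6 153.9 x med -29.5
  z 65 n 29 y 90.8 158.8 x med -34.4
  z 77 n 27 y 126.6 153.5 x med -34.4
  z 89 n 31 y 126.3 153.7 x med -34.2
  z 101 n 32 y 126.4 152.5 x med -34.2
  z 113 n 29 y 126.6 153.9 x med -34.0
  z 125 n 32 y 126.2 153.9 x med -34.0
  z 137 n 39 y 126.6 153.4 x med -33.9
  z 149 n 98 y 126.4 154.5 x med -29.2
bay 2 729 x pct [-35.5 -35.  -34.  -24.7 -22.5]
 leg -32.64732070692477 -33.97717757029101 -5.777157752782147 z 158.3725957647486
  z 19 n 16 y -24.3 46.2 x med -34.7
  z 31 n 65 y -42.1 47.4 x med -34.7
  z 43 n 83 y -45.0 51.9 x med -34.7
  z 55 n 241 y -43.5 51.0 x med -30.1
  z 67 n 35 y -41.2 0.4 x med -34.1
  z 79 n 29 y -41.3 -9.5 x med -34.4
  z 91 n 25 y -39.2 -11.2 x med -34.4
  z 103 n 32 y -38.4 -9.6 x med -34.4
  z 115 n 31 y -35.5 -8.3 x med -34.3
  z 127 n 29 y -34.7 -6.9 x med -34.2
  z 139 n 35 y -32.8 -5.5 x med -34.3
  z 151 n 97 y -30.9 -3.0 x med -30.2
bay 3 718 x pct [-35.6 -35.2 -34.2 -24.8 -22.6]
 leg -32.9152997651126 -139.25271188057388 -111.5862668932713 z 158.61602148571194
  z 19 n 12 y -116.8 -67.9 x med -34.7
  z 31 n 60 y -149.9 -59.2 x med -34.9
  z 43 n 84 y -152.6 -55.2 x med -34.8
  z 55 n 241 y -150.4 -56.1 x med -30.2
  z 67 n 34 y -148.9 -99.9 x med -34.3
  z 79 n 28 y -145.4 -119.4 x med -34.7
  z 91 n 29 y -145.0 -117.9 x med -34.6
  z 103 n 33 y -143.9 -115.6 x med -34.3
  z 115 n 24 y -141.8 -114.8 x med -34.5
  z 127 n 34 y -140.3 -112.4 x med -34.6
  z 139 n 32 y -139.3 -110.9 x med -34.3
  z 151 n 102 y -137.4 -109.5 x med -30.2
```

```bash
cat >> h.py <<'E'
from scipy.spatial.transform import Rotation as Ro
def pose(x,y,z,tilt,sgn,up=0):
    """TCP target from slot coords mm; tilt deg of leg in plane (towards +y); sgn=-1: tool y=-x'; up mm along leg"""
    s,c=np.sin(np.radians(tilt)),np.cos(np.radians(tilt))
    zt=np.array([0,-s,-c]); yt=np.array([sgn,0,0]); xt=np.cross(yt,zt)
    M=Rr@L; R=M@np.c_[xt,yt,zt]; P=C+M@(np.array([x,y,z])-up*zt)/1000
    return P,R
def go(P,R):
    o=sensors.get_obs(); R0=np.array(o['tcp_rot']); rv=Ro.from_matrix(R0.T@R).as_rotvec(degrees=True)
    d=P-np.array(o['eef_pos'])
    print('t',round(o['time'],2),'target',P.round(4),'rot first',rv.round(2),'|',np.linalg.norm(rv).round(1),'then cm',(R.T@d*100).round(2),'; shift-in-present-axes',(R0.T@d*100).round(2))
E
python3 - <<'E'
from h import *
go(*pose(-28.3,-22.2,116,8,-1,80))
for k,(u,s) in dict(bottle=(265,140),jar=(205,152)).items(): 
    d=np.load('pics/top0.npz')['d']; print(k,cloud('top',d,[(u,s)]))
E
```

```text
t 0.1 target [ 0.5625 -0.095   0.1889] rot first [-26.8   -4.31  50.84] | 57.6 then cm [  2.58 -58.77 -22.68] ; shift-in-present-axes [ 50.23 -37.87   4.21]
bottle [[ 0.72998348 -0.02320444  0.10326492]]
jar [[0.7121965  0.10779686 0.046157  ]]
```

Request:
arm_command(
  plan=[
    {"wx": -4.47,"wy": -0.72,"wz": 8.47,"claw": 5},
    {"wx": -4.47,"wy": -0.72,"wz": 8.47},
    {"wx": -4.47,"wy": -0.72,"wz": 8.47},
    {"wx": -4.47,"wy": -0.72,"wz": 8.47},
    {"wx": -4.47,"wy": -0.72,"wz": 8.47},
    {"wx": -4.47,"wy": -0.72,"wz": 8.47},
    {"dx": 0.21,"dy": -4.9,"dz": -1.89},
    {"dx": 0.21,"dy": -4.9,"dz": -1.89},
    {"dx": 0.21,"dy": -4.9,"dz": -1.89},
    {"dx": 0.21,"dy": -4.9,"dz": -1.89},
    {"dx": 0.21,"dy": -4.9,"dz": -1.89},
    {"dx": 0.21,"dy": -4.9,"dz": -1.89},
    {"dx": 0.21,"dy": -4.9,"dz": -1.89},
    {"dx": 0.21,"dy": -4.9,"dz": -1.89},
    {"dx": 0.21,"dy": -4.9,"dz": -1.89},
    {"dx": 0.21,"dy": -4.9,"dz": -1.89},
    {"dx": 0.21,"dy": -4.9,"dz": -1.89},
    {"dx": 0.21,"dy": -4.9,"dz": -1.89},
  ],
  squeeze=80,
)

```text
invalid input
```

Run:
```python
from h import *
go(*pose(-28.3,-22.2,116,8,-1,80))
print(sensors.get_obs()['joint_positions'])
o=sensors.get_obs(); p,d=save('wrist','w1')
# metal pts in slot frame from wrist
vv,uu=np.mgrid[0:420:2,0:560:2]; uv=np.c_[uu.ravel(),vv.ravel()]
c,s=slopes('wrist',uv); z=d[uv[:,1],uv[:,0]]; H=np.array(c['hand_eye'])
P=np.c_[s,np.ones(len(s))]*z[:,None]; P=P@H[:3,:3].T+H[:3,3]; W=P@np.array(o['tcp_rot']).T+np.array(o['eef_pos']); S=slot(W)
hsv=cv2.cvtColor(p,cv2.COLOR_RGB2HSV)[uv[:,1],uv[:,0]].astype(int)
m=(z>0.02)&(hsv[:,1]<60)&(abs(S[:,0]+28)<12)&(S[:,2]>20)&(S[:,2]<165)
for zz in range(25,165,10):
    for yc in (0,-107):
        q=S[m&(abs(S[:,2]-zz)<5)&(abs(S[:,1]-yc)<52)]
        if len(q)>4: print(zz,yc,len(q),q[:,1].min().round(1),q[:,1].max().round(1),np.percentile(q[:,0],[5,50]).round(1),q[:,2].max().round(1))
```

```text
t 0.1 target [ 0.5625 -0.095   0.1889] rot first [-26.8   -4.31  50.84] | 57.6 then cm [  2.58 -58.77 -22.68] ; shift-in-present-axes [ 50.23 -37.87   4.21]
[ 1.17780247  0.53710211 -0.00446361  1.53877123  0.00260708  1.06730328
 -0.07116164]
```

View pics/w1.png

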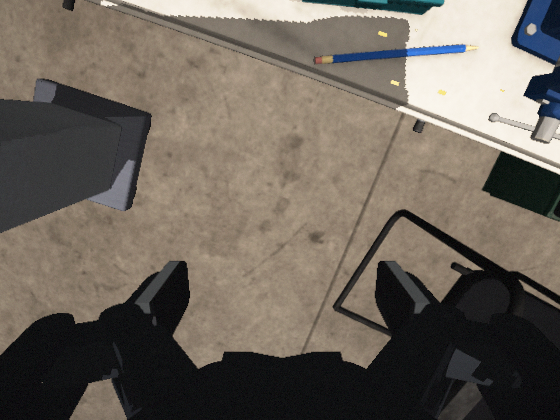

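The wrist picture shows only the floor below the start pose, because the move was refused. I'll find out why with a small test.

Request:
arm_command(
  plan=[
    {"dx": 0,"dy": 0,"dz": -1.0,"wx": -4.4,"wy": -0.7,"wz": 8.4,"claw": 5.0},
  ],
  squeeze=80,
)

```text
time: 0.28
eef_pos: [0.2082, -0.6159, 0.2399]
tcp_rot: [[0.985, 0.175, 0.007], [0.175, -0.982, -0.077], [-0.007, 0.077, -0.997]]
ft_force: [0.9, -0.7, 1.1]
opening: 0.0696
grip_force: 0.0
```

Request:
arm_command(
  plan=[
    {"dx": 0,"dy": 0,"dz": 0,"wx": -4.4,"wy": -0.7,"wz": 8.4,"claw": 5},
    {"dx": 0,"dy": 0,"dz": 0,"wx": -4.4,"wy": -0.7,"wz": 8.4,"claw": 5},
    {"dx": 0,"dy": 0,"dz": 0,"wx": -4.4,"wy": -0.7,"wz": 8.4,"claw": 5},
    {"dx": 0,"dy": 0,"dz": 0,"wx": -4.4,"wy": -0.7,"wz": 8.4,"claw": 5},
    {"dx": 0,"dy": 0,"dz": 0,"wx": -4.4,"wy": -0.7,"wz": 8.4,"claw": 5},
    {"dx": 0.2,"dy": -4.9,"dz": -1.8,"wx": 0,"wy": 0,"wz": 0,"claw": 5},
    {"dx": 0.2,"dy": -4.9,"dz": -1.8,"wx": 0,"wy": 0,"wz": 0,"claw": 5},
    {"dx": 0.2,"dy": -4.9,"dz": -1.8,"wx": 0,"wy": 0,"wz": 0,"claw": 5},
    {"dx": 0.2,"dy": -4.9,"dz": -1.8,"wx": 0,"wy": 0,"wz": 0,"claw": 5},
    {"dx": 0.2,"dy": -4.9,"dz": -1.8,"wx": 0,"wy": 0,"wz": 0,"claw": 5},
    {"dx": 0.2,"dy": -4.9,"dz": -1.8,"wx": 0,"wy": 0,"wz": 0,"claw": 5},
    {"dx": 0.2,"dy": -4.9,"dz": -1.8,"wx": 0,"wy": 0,"wz": 0,"claw": 5},
    {"dx": 0.2,"dy": -4.9,"dz": -1.8,"wx": 0,"wy": 0,"wz": 0,"claw": 5},
    {"dx": 0.2,"dy": -4.9,"dz": -1.8,"wx": 0,"wy": 0,"wz": 0,"claw": 5},
  ],
)

```text
time: 2.02
eef_pos: [0.4699, -0.2243, 0.2048]
tcp_rot: [[0.851, -0.512, -0.12], [-0.511, -0.751, -0.419], [0.125, 0.418, -0.9]]
ft_force: [0.6, -0.8, -0.3]
opening: 0.0498
grip_force: 0.0
```

Run:
```python
from h import *
go(*pose(-28.3,-22.2,116,8,-1,80)); o=sensors.get_obs();print(o['joint_positions'],o['eef_pos'])
```

```text
t 2.02 target [ 0.5625 -0.095   0.1889] rot first [-0.36 -0.1   0.42] | 0.6 then cm [  0.96 -15.08  -5.19] ; shift-in-present-axes [  1.08 -15.11  -5.1 ]
[-0.16784082  0.40144212  0.30380552  1.95647514  0.41681988  0.91974293
 -2.29629718] [ 0.46992464 -0.22427759  0.20481841]
```

Request:
arm_command(
  plan=[
    {"dx": 0.3,"dy": -5.0,"dz": -1.7,"wx": -0.3,"wy": -0.1,"wz": 0.4,"claw": 5},
    {"dx": 0.3,"dy": -5.0,"dz": -1.7,"wx": 0,"wy": 0,"wz": 0,"claw": 5},
    {"dx": 0.4,"dy": -5.0,"dz": -1.7,"wx": 0,"wy": 0,"wz": 0,"claw": 5},
    {"dx": 0,"dy": 0,"dz": 0,"wx": 0,"wy": 0,"wz": 0,"claw": 5},
  ],
)

```text
time: 2.52
eef_pos: [0.5636, -0.0923, 0.1876]
tcp_rot: [[0.851, -0.512, -0.121], [-0.511, -0.75, -0.421], [0.125, 0.42, -0.899]]
ft_force: [0.2, -0.9, -0.5]
opening: 0.0496
grip_force: 0.0
```

```bash
cat >> h.py <<'E'
def wristslot(name):
    o=sensors.get_obs(); p,d=save('wrist',name)
    vv,uu=np.mgrid[0:420:2,0:560:2]; uv=np.c_[uu.ravel(),vv.ravel()]
    c,s=slopes('wrist',uv); z=d[uv[:,1],uv[:,0]]; H=np.array(c['hand_eye'])
    P=np.c_[s,np.ones(len(s))]*z[:,None]; P=P@H[:3,:3].T+H[:3,3]; W=P@np.array(o['tcp_rot']).T+np.array(o['eef_pos']); S=slot(W)
    hsv=cv2.cvtColor(p,cv2.COLOR_RGB2HSV)[uv[:,1],uv[:,0]].astype(int)
    return S[(z>0.02)&(hsv[:,1]<60)&(abs(S[:,0]+28)<12)&(S[:,2]>20)&(S[:,2]<165)]
E
python3 - <<'E'
from h import *
go(*pose(-28.3,-22.2,116,8,-1,80));o=sensors.get_obs();print(o['joint_positions'],o['ft_force'])
S=wristslot('w2')
for zz in range(25,165,15):
    for yc in (0,-107):
        q=S[(abs(S[:,2]-zz)<5)&(abs(S[:,1]-yc)<52)]
        if len(q)>4: print(zz,yc,len(q),q[:,1].min().round(1),q[:,1].max().round(1),np.percentile(q[:,0],[5,50]).round(1),q[:,2].max().round(1))
E
```

```text
t 2.52 target [ 0.5625 -0.095   0.1889] rot first [-0.25 -0.11  0.4 ] | 0.5 then cm [0.07 0.31 0.01] ; shift-in-present-axes [0.07 0.31 0.01]
[-0.32376128  0.56019466  0.23261097  1.73452391  0.3368874   1.06517394
 -2.44906816] [ 0.19685883 -0.93841142 -0.50083479]
55 0 73 -44.3 50.8 [-33.8 -28.1] 57.4
55 -107 260 -121.6 -56.9 [-34.1 -28.6] 59.7
70 0 11 -43.0 -41.6 [-33.3 -29. ] 74.7
70 -107 6 -121.3 -120.7 [-32.8 -29. ] 70.2
85 0 9 -40.6 -39.4 [-33.8 -28.8] 89.9
85 -107 6 -119.0 -118.5 [-32.4 -28.8] 86.8
100 0 14 -38.5 -37.4 [-33.3 -28.6] 104.5
100 -107 7 -117.2 -116.3 [-33.4 -29.4] 102.2
115 0 14 -36.6 -34.3 [-33.4 -28.5] 118.5
115 -107 8 -115.2 -114.6 [-32.9 -28.5] 115.2
130 0 18 -34.2 -33.2 [-33.8 -28.4] 134.4
130 -107 8 -113.3 -112.6 [-33.7 -29.7] 134.0
145 0 18 -32.7 -31.2 [-33.3 -27.6] 149.3
145 -107 10 -116.6 -110.0 [-34.1 -29.3] 149.9
160 0 57 -29.9 -13.5 [-33.1 -29.4] 157.3
160 -107 81 -137.3 -118.3 [-34.  -29.5] 156.8
```

View pics/w2.png

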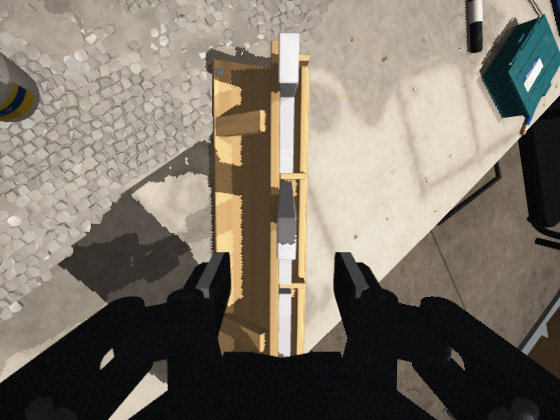

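The wrist view agrees with the top view to about 1 mm. The leg of bracket b is at px (287,210), centred between the open fingers at (215,275) and (350,275). I'll go down and grip it.

Request:
arm_command(
  plan=[
    {"dx": 0.1,"dy": 0.3,"dz": 0,"wx": -0.2,"wy": -0.1,"wz": 0.4,"claw": 5},
    {"dx": 0,"dy": 0,"dz": 2.5,"wx": 0,"wy": 0,"wz": 0,"claw": 5},
    {"dx": 0,"dy": 0,"dz": 2.5,"wx": 0,"wy": 0,"wz": 0,"claw": 5},
    {"dx": 0,"dy": 0,"dz": 2.0,"wx": 0,"wy": 0,"wz": 0,"claw": 5},
    {"dx": 0,"dy": 0,"dz": 1.0,"wx": 0,"wy": 0,"wz": 0,"claw": 5},
    {"dx": 0,"dy": 0,"dz": 0,"wx": 0,"wy": 0,"wz": 0,"claw": 3},
    {"dx": 0,"dy": 0,"dz": 0,"wx": 0,"wy": 0,"wz": 0,"claw": 0.5},
    {"dx": 0,"dy": 0,"dz": 0,"wx": 0,"wy": 0,"wz": 0,"claw": 0.5},
    {"dx": 0,"dy": 0,"dz": 0,"wx": 0,"wy": 0,"wz": 0,"claw": 0.5},
    {"dx": 0,"dy": 0,"dz": 0,"wx": 0,"wy": 0,"wz": 0,"claw": 0.5},
  ],
  squeeze=80,
)

```text
time: 3.82
eef_pos: [0.5513, -0.1336, 0.1192]
tcp_rot: [[0.843, -0.523, -0.125], [-0.522, -0.74, -0.424], [0.129, 0.423, -0.897]]
ft_force: [1.9, 2.7, 4.4]
opening: 0.0113
grip_force: 78.6
```

Run:
```python
from h import *
go(*pose(-28.3,-22.2,116,8,-1,0))
```

```text
t 3.83 target [ 0.5526 -0.1289  0.1171] rot first [ 0.06  0.02 -0.38] | 0.4 then cm [-0.17 -0.5  -0.03] ; shift-in-present-axes [-0.17 -0.5  -0.03]
```

Gripped: opening 11.3 mm, pad force 79 N. I'll lift it straight up the lean.

Request:
arm_command(
  plan=[
    {"dx": 0.14,"dy": 0,"dz": -1.0,"wx": 0,"wy": 0,"wz": 0,"claw": 0.5},
    {"dx": 0.28,"dy": 0,"dz": -2.0,"wx": 0,"wy": 0,"wz": 0,"claw": 0.5},
    {"dx": 0.28,"dy": 0,"dz": -2.0,"wx": 0,"wy": 0,"wz": 0,"claw": 0.5},
    {"dx": 0.42,"dy": 0,"dz": -3.0,"wx": 0,"wy": 0,"wz": 0,"claw": 0.5},
    {"dx": 0.42,"dy": 0,"dz": -3.0,"wx": 0,"wy": 0,"wz": 0,"claw": 0.5},
    {"dx": 0.42,"dy": 0,"dz": -3.0,"wx": 0,"wy": 0,"wz": 0,"claw": 0.5},
    {"dx": 0,"dy": 0,"dz": 0,"wx": 0,"wy": 0,"wz": 0,"claw": 0.5},
  ],
)

```text
time: 4.7
eef_pos: [0.5859, -0.0842, 0.2482]
tcp_rot: [[0.843, -0.523, -0.124], [-0.522, -0.74, -0.423], [0.13, 0.422, -0.897]]
ft_force: [-0.2, -0.8, -2.2]
opening: 0.0111
grip_force: 77.9
```

Run:
```python
from h import *
p,d=save('top','t2'); 
o=sensors.get_obs(); print(o['joint_positions'],o['grip_force'],slot(np.array(o['eef_pos'])),o['ft_force'])
save('scene','s2'); q=np.load('pics/s2.npz')['p']
im=np.hstack([cv2.resize(p[130:320,230:400],None,fx=2.2,fy=2.2),cv2.resize(q[100:290,270:410],None,fx=2.2,fy=2.2)])
print(im.shape); cv2.imwrite('pics/lift.png',im[:,:,::-1])
```

```text
[-0.3303857   0.52849589  0.2380856   1.62492423  0.32159921  1.20654726
 -2.41398268] 77.93115019798279 [-33.90020282 -23.40562849 256.3492067 ] [-0.03746544  0.29750207 -2.89461455]
(418, 682, 3)
```

View pics/lift.png

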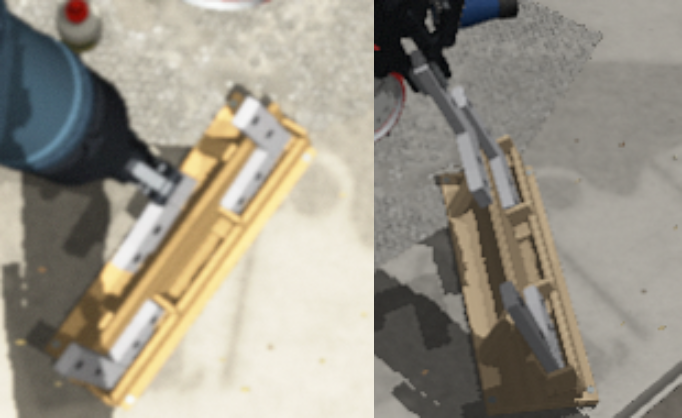

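Bracket b is held and clear of the rack, its foot at px (110–195, 175–270) in the left half. I'll measure where it lies in the tool frame.

```bash
cat >> h.py <<'E'
def held(f='t2',zlo=120,zhi=215,ylo=-60,yhi=75,x0=-30):
    Z=np.load(f'pics/{f}.npz');p,d=Z['p'],Z['d']
    vv,uu=np.mgrid[130:320,230:400]; uv=np.c_[uu.ravel(),vv.ravel()]
    W=cloud('top',d,uv); S=slot(W); hsv=cv2.cvtColor(p,cv2.COLOR_RGB2HSV)[uv[:,1],uv[:,0]].astype(int)
    m=(hsv[:,1]<60)&(hsv[:,2]>90)&(S[:,2]>zlo)&(S[:,2]<zhi)&(S[:,1]>ylo)&(S[:,1]<yhi)&(abs(S[:,0]-x0)<25)
    return W[m],S[m]
E
python3 - <<'E'
from h import *
W,S=held(); o=sensors.get_obs(); T=(W-np.array(o['eef_pos']))@np.array(o['tcp_rot'])*1000
print(len(T),S.min(0),S.max(0)); 
for z in range(-10,100,6):
    q=T[abs(T[:,2]-z)<3]
    if len(q)>3: print(z,len(q),'x',q[:,0].min().round(1),q[:,0].max().round(1),'y pct',np.percentile(q[:,1],[5,50,95]).round(1))
f=T[(T[:,1]>np.percentile(T[:,1],95)-5)]; A=np.c_[f[:,0],f[:,2],np.ones(len(f))]; print('front face y=ax+bz+c',np.linalg.lstsq(A,f[:,1],rcond=None)[0])
E
```

```text
536 [-39.97078938 -44.53342857 160.75479399] [-25.96449103  50.33775984 209.54690685]
50 182 x -81.0 12.3 y pct [-7.3 -1.1  4.4]
56 100 x -80.3 11.7 y pct [-6.4  3.9  4.9]
62 56 x -79.7 12.6 y pct [3.5 4.2 5. ]
68 55 x -79.2 12.0 y pct [3.5 4.2 5. ]
74 64 x -81.5 11.3 y pct [3.2 4.  4.6]
80 50 x -80.3 9.7 y pct [3.1 3.9 4.6]
86 29 x -58.5 2.3 y pct [3.3 3.7 4.3]
front face y=ax+bz+c [0.00735017 0.02516271 2.34475705]
```

Request:
arm_command(
  plan=[
    {"dx": 0,"dy": 0,"dz": 0,"wx": 0,"wy": 0,"wz": 10,"claw": 0.5},
    {"dx": 0,"dy": 0,"dz": 0,"wx": 0,"wy": 0,"wz": 10,"claw": 0.5},
    {"dx": 0,"dy": 0,"dz": 0,"wx": 0,"wy": 0,"wz": 10,"claw": 0.5},
    {"dx": 0,"dy": 0,"dz": 0,"wx": 0,"wy": 0,"wz": 10,"claw": 0.5},
    {"dx": 0,"dy": 0,"dz": 0,"wx": 0,"wy": 0,"wz": 10,"claw": 0.5},
    {"dx": 0,"dy": 0,"dz": 0,"wx": 0,"wy": 0,"wz": 10,"claw": 0.5},
    {"dx": 0,"dy": 0,"dz": 0,"wx": 0,"wy": 0,"wz": 10,"claw": 0.5},
    {"dx": 0,"dy": 0,"dz": 0,"wx": 0,"wy": 0,"wz": 10,"claw": 0.5},
    {"dx": 0,"dy": 0,"dz": 0,"wx": 0,"wy": 0,"wz": 10,"claw": 0.5},
    {"dx": 0,"dy": 0,"dz": 0,"wx": 0,"wy": 0,"wz": 10,"claw": 0.5},
    {"dx": 0,"dy": 0,"dz": 0,"wx": 0,"wy": 0,"wz": 10,"claw": 0.5},
    {"dx": 0,"dy": 0,"dz": 0,"wx": 0,"wy": 0,"wz": 10,"claw": 0.5},
    {"dx": 0,"dy": 0,"dz": 0,"wx": 0,"wy": 0,"wz": 10,"claw": 0.5},
    {"dx": 0,"dy": 0,"dz": 0,"wx": 0,"wy": 0,"wz": 10,"claw": 0.5},
    {"dx": 0,"dy": 0,"dz": 0,"wx": 0,"wy": 0,"wz": 10,"claw": 0.5},
    {"dx": 0,"dy": 0,"dz": 0,"wx": 0,"wy": 0,"wz": 10,"claw": 0.5},
    {"dx": 0,"dy": 0,"dz": 0,"wx": 0,"wy": 0,"wz": 10,"claw": 0.5},
    {"dx": 0,"dy": 0,"dz": 0,"wx": 0,"wy": 0,"wz": 0,"claw": 0.5},
  ],
)

```text
time: 7.05
eef_pos: [0.4029, -0.3322, 0.0491]
tcp_rot: [[-0.972, -0.145, 0.188], [-0.174, 0.973, -0.15], [-0.161, -0.178, -0.971]]
ft_force: [0.1, 0.0, -1.6]
opening: 0.0106
grip_force: 78.6
```

Run:
```python
from h import *
go(*pose(-30.5,34.2,110,0,1,70)); print(sensors.get_obs()['joint_positions'])
```

```text
t 7.05 target [ 0.5206 -0.0761  0.176 ] rot first [17.46 22.08 40.22] | 49.1 then cm [  4.95  19.78 -23.23] ; shift-in-present-axes [-17.93  20.96 -13.95]
[ 0.0045277   0.68261153  0.74401507  2.21666482 -1.30472391  0.43233917
 -2.75682332]
```

I turned the wrong way: +wz drives joint 7 into its range limit, and the arm drifted off. I'll look before I move again.

Run:
```python
from h import *
p,d=save('top','t3'); save('scene','s3'); q=np.load('pics/s3.npz')['p']
im=np.hstack([cv2.resize(p[130:400,200:420],None,fx=1.8,fy=1.8),cv2.resize(q[100:370,250:470],None,fx=1.8,fy=1.8)])
print(im.shape); cv2.imwrite('pics/astray.png',im[:,:,::-1])
```

```text
(486, 792, 3)
```

View pics/astray.png

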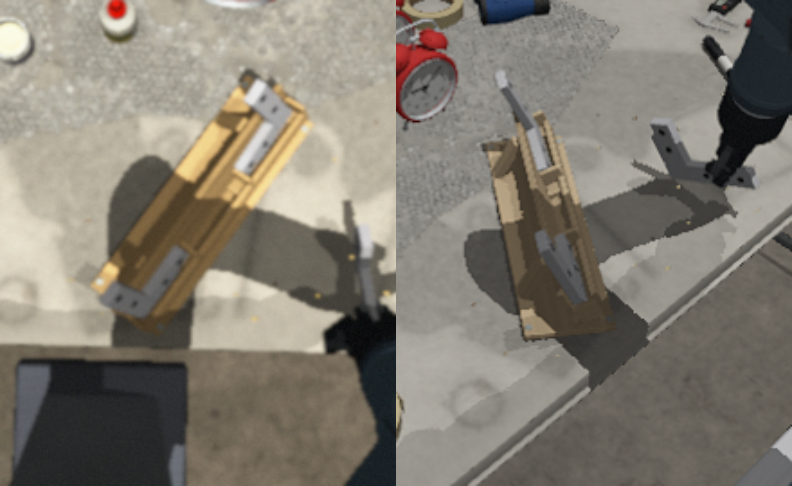

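The bracket is still gripped at px (365,265) left and (700,165) right, but the table has swivelled it in the pads: the leg is near level and the foot stands up. The rack, bracket a and bracket c are untouched. First I'll raise the tool well clear, then measure.

```bash
cat >> h.py <<'E'
def heldtool(names=('top','scene'),tag='x'):
    o=sensors.get_obs(); R=np.array(o['tcp_rot']); e=np.array(o['eef_pos']); out=[]
    for n in names:
        p,d=save(n,f'{n}_{tag}')
        vv,uu=np.mgrid[0:420,0:560]; uv=np.c_[uu.ravel(),vv.ravel()]
        W=cloud(n,d,uv); T=(W-e)@R*1000; hsv=cv2.cvtColor(p,cv2.COLOR_RGB2HSV).reshape(-1,3).astype(int)
        m=(abs(T[:,1])<11)&(T[:,2]>-60)&(T[:,2]<130)&(abs(T[:,0])<140)&(W[:,2]>0.012)&(hsv[:,1]<70)&(d.ravel()>0)
        out.append(np.c_[T[m],hsv[m],np.full(m.sum(),len(out))])
    return np.vstack(out)
def grid(A,st=12):
    i=np.round(A[:,0]/st).astype(int); k=np.round(A[:,2]/st).astype(int)
    for kk in range(k.min(),k.max()+1): print('%5d '%(kk*st),''.join('%3s'%(min(99,n) or '.') for n in [((i==ii)&(k==kk)).sum() for ii in range(i.min(),i.max()+1)]))
    print('x from',i.min()*st)
E
python3 - <<'E'
from h import *
A=heldtool(tag='a'); print(len(A)); grid(A[A[:,6]==0]); grid(A[A[:,6]==1])
E
```

```text
1216
  -48    .  9 11  .  .  .  .  .  7  1
  -36   23 36 16  1  .  .  .  . 15  5
  -24   12  4  4 19  .  .  .  1 39 18
  -12    .  3  4  7 12  .  2 36 22  .
    0    1  3  3  4 11 17 39  7  4  .
   12    .  1  3  3  3 14  5  4  3  .
   24    .  .  2  4  3  2  3  2  .  .
   36    .  .  .  1  4  1  1  .  .  .
   48    .  .  .  .  .  1  .  .  .  .
x from -108
  -48    . 11  7  .  .  .  .  .  .  1  9 28  2
  -36   13 23 34  1  .  .  .  .  .  . 15 18 30
  -24   16 17 19 28  .  .  .  .  .  . 20 11 10
  -12    1 14 14 24 19  .  4  9  1  1 13  5  .
    0    3 10 15  8 23 20 22 15  6  2  3  .  .
   12    .  3 14 16 17 17 19 15  4  .  .  .  .
   24    .  .  5 17 13 17 13  3  .  .  .  .  .
   36    .  .  .  8 17 10  2  .  .  .  .  .  .
   48    .  .  .  1  4  .  .  .  .  .  .  .  .
x from -108
```

It swivelled about 42° about the pad line: corner near tool (−48, 48) mm, leg running up to (+25, −45). I'll raise it and unwind with −wz, towards the middle of joint 7's range.

Request:
arm_command(
  plan=[
    {"dx": 0,"dy": 0,"dz": -1,"wx": 0,"wy": 0,"wz": 0,"claw": 0.5},
    {"dx": 0,"dy": 0,"dz": -3,"wx": 0,"wy": 0,"wz": 0,"claw": 0.5},
    {"dx": 0,"dy": 0,"dz": -3,"wx": 0,"wy": 0,"wz": 0,"claw": 0.5},
    {"dx": 0,"dy": 0,"dz": -3,"wx": 0,"wy": 0,"wz": 0,"claw": 0.5},
    {"dx": 0,"dy": 0,"dz": -3,"wx": 0,"wy": 0,"wz": 0,"claw": 0.5},
    {"dx": 0,"dy": 0,"dz": -3,"wx": 0,"wy": 0,"wz": 0,"claw": 0.5},
    {"dx": 0,"dy": 0,"dz": 0,"wx": 0,"wy": 0,"wz": -10,"claw": 0.5},
    {"dx": 0,"dy": 0,"dz": 0,"wx": 0,"wy": 0,"wz": -10,"claw": 0.5},
    {"dx": 0,"dy": 0,"dz": 0,"wx": 0,"wy": 0,"wz": -10,"claw": 0.5},
    {"dx": 0,"dy": 0,"dz": 0,"wx": 0,"wy": 0,"wz": -10,"claw": 0.5},
  ],
)

```text
time: 8.5
eef_pos: [0.3625, -0.3238, 0.1582]
tcp_rot: [[-0.607, -0.758, 0.239], [-0.794, 0.59, -0.146], [-0.03, -0.279, -0.96]]
ft_force: [-0.8, 0.5, -2.7]
opening: 0.0106
grip_force: 79.5
```

Run:
```python
from h import *
o=sensors.get_obs(); print(o['time'],np.round(o['joint_positions'],3),np.round(o['eef_pos'],3),np.round(o['tcp_rot'],3).tolist())
```

```text
8.5 [-0.244  0.458  1.12   2.291 -1.002  0.569 -2.178] [ 0.362 -0.324  0.158] [[-0.607, -0.758, 0.239], [-0.794, 0.59, -0.146], [-0.03, -0.279, -0.96]]
```

Request:
arm_command(
  plan=[
    {"dx": -1.4,"dy": -3.4,"dz": -1.7,"wx": 0,"wy": 0,"wz": 0,"claw": 0.5},
    {"dx": -1.4,"dy": -3.4,"dz": -1.7,"wx": 0,"wy": 0,"wz": 0,"claw": 0.5},
    {"dx": -1.4,"dy": -3.4,"dz": -1.7,"wx": 0,"wy": 0,"wz": 0,"claw": 0.5},
    {"dx": 0,"dy": 0,"dz": 0,"wx": 0,"wy": 0,"wz": -10,"claw": 0.5},
    {"dx": 0,"dy": 0,"dz": 0,"wx": 0,"wy": 0,"wz": -10,"claw": 0.5},
    {"dx": 0,"dy": 0,"dz": 0,"wx": 0,"wy": 0,"wz": -10,"claw": 0.5},
    {"dx": 0,"dy": 0,"dz": 0,"wx": 0,"wy": 0,"wz": -10,"claw": 0.5},
    {"dx": 0,"dy": 0,"dz": 0,"wx": 0,"wy": 0,"wz": -10,"claw": 0.5},
    {"dx": 0,"dy": 0,"dz": 0,"wx": 0,"wy": 0,"wz": -10,"claw": 0.5},
    {"dx": 0,"dy": 0,"dz": 0,"wx": 0,"wy": 0,"wz": -10,"claw": 0.5},
    {"dx": 0,"dy": 0,"dz": 0,"wx": 0,"wy": 0,"wz": -10,"claw": 0.5},
  ],
)

```text
time: 9.88
eef_pos: [0.4523, -0.3438, 0.2364]
tcp_rot: [[0.64, -0.73, 0.238], [-0.72, -0.679, -0.146], [0.268, -0.078, -0.96]]
ft_force: [-0.4, -0.2, -2.4]
opening: 0.0102
grip_force: 79.5
```

Run:
```python
from h import *
o=sensors.get_obs(); print(o['time'],np.round(o['joint_positions'],3),np.round(o['eef_pos'],3),np.round(o['tcp_rot'],3).tolist())
go(*pose(-30.5,34.2,110,0,1,100))
```

```text
9.875 [-0.13   0.331  0.861  2.031 -0.474  0.655 -1.391] [ 0.452 -0.344  0.236] [[0.64, -0.73, 0.238], [-0.72, -0.679, -0.146], [0.268, -0.078, -0.96]]
t 9.88 target [ 0.5278 -0.0657  0.2032] rot first [-18.45  39.15 158.24] | 164.0 then cm [ 9.68 26.01 -8.46] ; shift-in-present-axes [-16.08 -24.13   0.93]
```

Request:
arm_command(
  plan=[
    {"dx": 0,"dy": 0,"dz": 0,"wx": 0,"wy": 0,"wz": -10,"claw": 0.5},
    {"dx": 0,"dy": 0,"dz": 0,"wx": 0,"wy": 0,"wz": -10,"claw": 0.5},
    {"dx": 0,"dy": 0,"dz": 0,"wx": 0,"wy": 0,"wz": -10,"claw": 0.5},
    {"dx": 0,"dy": 0,"dz": 0,"wx": 0,"wy": 0,"wz": -10,"claw": 0.5},
    {"dx": 0,"dy": 0,"dz": 0,"wx": 0,"wy": 0,"wz": -10,"claw": 0.5},
    {"dx": 0,"dy": 0,"dz": 0,"wx": 0,"wy": 0,"wz": -10,"claw": 0.5},
    {"dx": 0,"dy": 0,"dz": 0,"wx": 0,"wy": 0,"wz": -10,"claw": 0.5},
    {"dx": 0,"dy": 0,"dz": 0,"wx": 0,"wy": 0,"wz": -10,"claw": 0.5},
    {"dx": 0,"dy": 0,"dz": 0,"wx": 0,"wy": 0,"wz": -10,"claw": 0.5},
    {"dx": 0,"dy": 0,"dz": 0,"wx": 0,"wy": 0,"wz": -10,"claw": 0.5},
    {"dx": 0,"dy": 0,"dz": 0,"wx": 0,"wy": 0,"wz": 0,"claw": 0.5},
  ],
)

```text
time: 11.25
eef_pos: [0.452, -0.3442, 0.236]
tcp_rot: [[0.614, 0.752, 0.238], [0.788, -0.598, -0.145], [0.033, 0.276, -0.96]]
ft_force: [0.3, -0.3, -2.3]
opening: 0.0103
grip_force: 79.5
```

Run:
```python
from h import *
o=sensors.get_obs(); print(o['time'],np.round(o['joint_positions'],3),np.round(o['eef_pos'],3),np.round(o['tcp_rot'],3).tolist())
go(*pose(-30.5,34.2,110,-42,1,100)); go(*pose(-30.5,34.2,110,0,1,100))
A=heldtool(tag='b'); grid(A[A[:,6]==0]); grid(A[A[:,6]==1])
```

```text
11.25 [ 0.202  0.262  0.442  2.016 -0.226  0.617  0.114] [ 0.452 -0.344  0.236] [[0.614, 0.752, 0.238], [0.788, -0.598, -0.145], [0.033, 0.276, -0.96]]
t 11.25 target [ 0.5765 -0.1128  0.1799] rot first [ 65.14  21.8  -76.96] | 103.2 then cm [ 6.2  26.03 -2.43] ; shift-in-present-axes [25.71 -6.02  5.  ]
t 11.25 target [ 0.5278 -0.0657  0.2032] rot first [ 32.99  -8.9  -94.5 ] | 100.5 then cm [ 9.67 26.03 -8.52] ; shift-in-present-axes [ 26.5  -11.86   0.92]
  -60    .  .  2  .  .  .
  -48    .  4 19 49 16  .
  -36    1 21 58  7 63  2
  -24   13 17 20  4 11 10
  -12    7  . 15  2  .  .
    0    .  .  2  .  .  .
x from -12
  -60    .  .  .  .  .  .  .  .  .  .  4  .  .  .
  -48    . 12 17  .  .  .  .  .  1  2 16 37  5  .
  -36   20 26 46  5  .  .  .  .  1  8 33 18 45  1
  -24    7 17 23 39  .  .  .  .  .  2 29 21 13  1
  -12    2 20 23 28 30  .  1  5  2  2 23  4  .  .
    0    . 14 17 18 27 30 19 18  4  1  4  .  .  .
   12    .  3 14 21 20 22 19 20 10  .  .  .  .  .
   24    .  .  7 16 18 18 15  7  .  .  .  .  .  .
   36    .  .  .  5 20 17  2  .  .  .  .  .  .  .
   48    .  .  .  .  5  1  .  .  .  .  .  .  .  .
x from -108
```

Run:
```python
from h import *
A=heldtool(('scene',),tag='c')
for v in (90,120,140):
    B=A[(A[:,5]>v)]; print(v,len(B),cv2.minAreaRect(B[:,[0,2]].astype(np.float32)), np.percentile(B[:,1],[5,50,95]))
B=A[A[:,5]>110]
# per-row extents to fit outer edges
import itertools
for nm,th in (('leg edge',0),):
    lo=[(B[abs(B[:,0]-x)<2.5,0].mean(),B[abs(B[:,0]-x)<2.5,2].max()) for x in range(-100,20,5) if (abs(B[:,0]-x)<2.5).sum()>3]
    print(np.round(lo,1).tolist())
```

```text
90 234 ((-37.138065338134766, -27.320877075195312), (96.49553680419922, 134.1325225830078), 52.99235916137695) [-5.47694209  0.95858687  7.70950321]
120 188 ((-35.932891845703125, -33.34978485107422), (72.15081024169922, 141.9628143310547), 64.4745101928711) [-4.17421941  1.92197635  8.06254305]
140 54 ((-36.59492111206055, -33.0676155090332), (72.13887786865234, 136.49951171875), 64.4402847290039) [-4.47794143  2.19494493  8.96035741]
[[-100.4, -19.0], [-94.9, -40.5], [-88.6, -40.9], [-84.8, -36.0], [-80.2, 24.0], [-75.1, 25.9], [-70.2, -13.0], [-64.9, -8.5], [-60.0, -3.8], [-55.2, 1.2], [-50.2, 9.2], [-44.3, 5.5]]
```

Run:
```python
from h import *
Z=np.load('pics/scene_c.npz')
from h import cloud
o=sensors.get_obs(); R=np.array(o['tcp_rot']); e=np.array(o['eef_pos'])
p,d=Z['p'],Z['d']; vv,uu=np.mgrid[0:420,0:560]; uv=np.c_[uu.ravel(),vv.ravel()]
W=cloud('scene',d,uv); T=(W-e)@R*1000; hsv=cv2.cvtColor(p,cv2.COLOR_RGB2HSV).reshape(-1,3)
B=T[(abs(T[:,1])<11)&(T[:,2]>-60)&(T[:,2]<80)&(abs(T[:,0])<130)&(hsv[:,1]<90)]
for ang in (40,43,46,49,52,55):
    c,s=np.cos(np.radians(ang)),np.sin(np.radians(ang)); 
    leg=np.array([-s,c]); toe=np.array([-c,-s])   # leg-down dir, toe dir in (x,z)
    q=B[:,[0,2]]; l=q@leg; t=q@toe
    print(ang,'down max',np.percentile(l,[97,99,100]).round(1),'heel min over lower part',np.percentile(t[l>20],[0,1,3]).round(1),'toe',t.max().round(1),end=' | ')
    # slope of the heel edge and the underside
    he=[(x,t[abs(l-x)<3].min()) for x in range(0,60,5)]; un=[(x,l[abs(t-x)<3].max()) for x in range(0,55,5)]
    print(np.degrees(np.polyfit(*np.array(he).T,1)[0]).round(1),np.degrees(np.polyfit(*np.array(un).T,1)[0]).round(1))
```

```text
40 down max [66.5 70.7 75.7] heel min over lower part [1.2 5.9 9.6] toe 104.2 | Traceback (most recent call last):
  File "<stdin>", line 14, in <module>
    return umr_minimum(a, axis, None, out, keepdims, initial, where)
ValueError: zero-size array to reduction operation minimum which has no identity
```

Run:
```python
from h import *
o=sensors.get_obs(); R=np.array(o['tcp_rot']); e=np.array(o['eef_pos'])
Z=np.load('pics/scene_c.npz');p,d=Z['p'],Z['d']; vv,uu=np.mgrid[0:420,0:560]; uv=np.c_[uu.ravel(),vv.ravel()]
W=cloud('scene',d,uv); T=(W-e)@R*1000; hsv=cv2.cvtColor(p,cv2.COLOR_RGB2HSV).reshape(-1,3)
B=T[(abs(T[:,1])<11)&(T[:,2]>-60)&(T[:,2]<80)&(abs(T[:,0])<130)&(hsv[:,1]<90)]
print('face y fit',np.linalg.lstsq(np.c_[B[:,0],B[:,2],np.ones(len(B))],B[:,1],rcond=None)[0])
for ang in range(37,58,3):
    c,s=np.cos(np.radians(ang)),np.sin(np.radians(ang)); leg=np.array([-s,c]); toe=np.array([-c,-s]); q=B[:,[0,2]]; l=q@leg; t=q@toe
    he=np.array([(x,t[abs(l-x)<3].min()) for x in range(15,65,5) if (abs(l-x)<3).any()]); un=np.array([(x,l[abs(t-x)<3].max()) for x in range(10,70,5) if (abs(t-x)<3).any()])
    print(ang,'heel',np.median(he[:,1]).round(1),np.degrees(np.polyfit(*he.T,1)[0]).round(1),'under',np.median(un[:,1]).round(1),np.degrees(np.polyfit(*un.T,1)[0]).round(1),'toe',np.percentile(t,99.5).round(1))
```

```text
face y fit [-2.01284080e-03 -4.93279954e-02 -3.19411916e+00]
37 heel 8.2 16.2 under 67.9 -6.7 toe 105.5
40 heel 6.2 13.3 under 69.1 -9.3 toe 103.4
43 heel 4.1 10.0 under 71.1 -9.3 toe 101.1
46 heel 2.1 7.0 under 73.0 -5.9 toe 98.4
49 heel 0.0 4.0 under 75.0 -2.6 toe 95.6
52 heel -1.7 1.0 under 76.7 -0.6 toe 92.5
55 heel -3.1 -1.9 under 79.1 3.8 toe 89.7
```

The swivel is about 53°, and the bracket has slid about 12 mm towards the palm. In the slot, a bracket released heel-down with up to about 20° of toe-up error will swing home by itself. So I need about 35–40° of in-plane tool tilt, and I'll approach that step by step.

Request:
arm_command(
  plan=[
    {"dx": 0,"dy": 0,"dz": -1,"wx": 6.5,"wy": 2.2,"wz": -7.7,"claw": 0.5},
    {"dx": 0,"dy": 0,"dz": -1,"wx": 6.5,"wy": 2.2,"wz": -7.7,"claw": 0.5},
    {"dx": 0,"dy": 0,"dz": -1,"wx": 6.5,"wy": 2.2,"wz": -7.7,"claw": 0.5},
    {"dx": 0,"dy": 0,"dz": -1,"wx": 6.5,"wy": 2.2,"wz": -7.7,"claw": 0.5},
    {"dx": 0,"dy": 0,"dz": 0,"wx": 6.5,"wy": 2.2,"wz": -7.7,"claw": 0.5},
    {"dx": 0,"dy": 0,"dz": 0,"wx": 6.5,"wy": 2.2,"wz": -7.7,"claw": 0.5},
  ],
)

```text
time: 12.15
eef_pos: [0.447, -0.3454, 0.2764]
tcp_rot: [[-0.128, 0.933, -0.337], [0.952, 0.211, 0.223], [0.28, -0.292, -0.915]]
ft_force: [0.2, 0.1, -2.8]
opening: 0.011
grip_force: 79.5
```

Run:
```python
from h import *
o=sensors.get_obs(); print(o['time'],np.round(o['joint_positions'],3),np.round(o['eef_pos'],3),np.round(o['tcp_rot'],3).tolist())
go(*pose(-30.5,34.2,110,-42,1,100)); go(*pose(-30.5,34.2,110,-30,1,100))
```

```text
12.15 [ 0.408  0.623  0.275  1.382 -0.126  1.574  0.872] [ 0.447 -0.345  0.276] [[-0.128, 0.933, -0.337], [0.952, 0.211, 0.223], [0.28, -0.292, -0.915]]
t 12.15 target [ 0.5765 -0.1128  0.1799] rot first [ 26.12   8.75 -30.68] | 41.2 then cm [ 3.6  28.09 -0.06] ; shift-in-present-axes [17.78 19.82  9.65]
t 12.15 target [ 0.5656 -0.0989  0.1911] rot first [ 22.75  -2.75 -33.21] | 40.3 then cm [ 5.59 28.09 -1.03] ; shift-in-present-axes [19.55 18.77  9.31]
```

Request:
arm_command(
  plan=[
    {"dx": 4.1,"dy": 3.2,"dz": 0.2,"wx": 0,"wy": 0,"wz": 0,"claw": 0.5},
    {"dx": 4.1,"dy": 3.2,"dz": 0.2,"wx": 0,"wy": 0,"wz": 0,"claw": 0.5},
    {"dx": 4.1,"dy": 3.2,"dz": 0.2,"wx": 0,"wy": 0,"wz": 0,"claw": 0.5},
    {"dx": 4.1,"dy": 3.2,"dz": 0.2,"wx": 0,"wy": 0,"wz": 0,"claw": 0.5},
    {"dx": 4.1,"dy": 3.2,"dz": 0.2,"wx": 0,"wy": 0,"wz": 0,"claw": 0.5},
    {"dx": 0,"dy": 0,"dz": 0,"wx": 6.5,"wy": 2.2,"wz": -7.7,"claw": 0.5},
    {"dx": 0,"dy": 0,"dz": 0,"wx": 6.5,"wy": 2.2,"wz": -7.7,"claw": 0.5},
    {"dx": 0,"dy": 0,"dz": 0,"wx": 6.5,"wy": 2.2,"wz": -7.7,"claw": 0.5},
    {"dx": 0,"dy": 0,"dz": 0,"wx": 6.5,"wy": 2.2,"wz": -7.7,"claw": 0.5},
    {"dx": 0,"dy": 0,"dz": 0,"wx": 0,"wy": 0,"wz": 0,"claw": 0.5},
  ],
)

```text
time: 13.4
eef_pos: [0.5652, -0.112, 0.2899]
tcp_rot: [[-0.478, 0.635, -0.606], [0.724, 0.676, 0.136], [0.496, -0.374, -0.783]]
ft_force: [-0.0, 0.1, -2.6]
opening: 0.0106
grip_force: 80.1
```

Run:
```python
from h import *
o=sensors.get_obs(); print(o['time'],np.round(o['joint_positions'],3),np.round(o['eef_pos'],3),np.round(o['tcp_rot'],3).tolist())
go(*pose(-30.5,34.2,110,-42,1,100)); go(*pose(-30.5,34.2,110,-53,1,100))
```

```text
13.4 [-0.02   0.818  0.326  1.121 -0.204  1.908  0.995] [ 0.565 -0.112  0.29 ] [[-0.478, 0.635, -0.606], [0.724, 0.676, 0.136], [0.496, -0.374, -0.783]]
t 13.4 target [ 0.5765 -0.1128  0.1799] rot first [ 7.07  6.27 -4.33] | 10.4 then cm [-7.23  5.18  6.57] ; shift-in-present-axes [-6.06  4.78  7.91]
t 13.4 target [ 0.5838 -0.1251  0.1671] rot first [ 7.48 17.26 -3.65] | 19.2 then cm [-10.26   5.18   4.88] ; shift-in-present-axes [-7.93  4.89  8.31]
```

Run:
```python
from h import *
go(*pose(-30.5,56,97+80,-42,1,0)); go(*pose(-30.5,43,98+80,-53,1,0))
```

```text
t 13.4 target [ 0.5019 -0.0647  0.1733] rot first [ 7.07  6.27 -4.33] | 10.4 then cm [-1.13  5.18 13.05] ; shift-in-present-axes [ 0.66  3.54 13.61]
t 13.4 target [ 0.5128 -0.0718  0.1742] rot first [ 7.48 17.26 -3.65] | 19.2 then cm [-4.3   5.18 11.49] ; shift-in-present-axes [-0.33  3.72 12.78]
```

Request:
arm_command(
  plan=[
    {"dx": 0.2,"dy": 0.9,"dz": 3.4,"wx": 0,"wy": 0,"wz": 0,"claw": 0.5},
    {"dx": 0.2,"dy": 0.9,"dz": 3.4,"wx": 0,"wy": 0,"wz": 0,"claw": 0.5},
    {"dx": 0.2,"dy": 0.9,"dz": 3.4,"wx": 0,"wy": 0,"wz": 0,"claw": 0.5},
    {"dx": 0,"dy": 0.9,"dz": 3.4,"wx": 0,"wy": 0,"wz": 0,"claw": 0.5},
    {"dx": 0,"dy": 0,"dz": 0,"wx": 3.5,"wy": 3.1,"wz": -2.2,"claw": 0.5},
    {"dx": 0,"dy": 0,"dz": 0,"wx": 3.5,"wy": 3.1,"wz": -2.2,"claw": 0.5},
    {"dx": 0,"dy": 0,"dz": 0,"wx": 0,"wy": 0,"wz": 0,"claw": 0.5},
  ],
)

```text
time: 14.28
eef_pos: [0.501, -0.0636, 0.1706]
tcp_rot: [[-0.448, 0.516, -0.73], [0.652, 0.747, 0.129], [0.612, -0.418, -0.671]]
ft_force: [0.1, -0.9, -2.2]
opening: 0.0105
grip_force: 79.9
```

Run:
```python
from h import *
print(np.round(sensors.get_obs()['joint_positions'],3))
go(*pose(-30.5,56,97+80,-42,1,0)); go(*pose(-30.5,43,98+80,-53,1,0))
```

```text
[-0.063  0.913  0.256  1.325 -0.197  1.768  1.031]
t 14.28 target [ 0.5019 -0.0647  0.1733] rot first [ 0.11 -0.31  0.29] | 0.4 then cm [ 0.05 -0.15 -0.27] ; shift-in-present-axes [ 0.05 -0.15 -0.27]
t 14.28 target [ 0.5128 -0.0718  0.1742] rot first [ 0.08 10.69  0.3 ] | 10.7 then cm [-0.6  -0.15 -1.35] ; shift-in-present-axes [-0.84 -0.15 -1.22]
```

Request:
arm_command(
  plan=[
    {"dx": -1.0,"dy": -0.1,"dz": 1.0,"wx": 0,"wy": 0,"wz": 0,"claw": 0.5},
    {"dx": -1.8,"dy": 0,"dz": 0,"wx": 0,"wy": 0,"wz": 0,"claw": 0.5},
    {"dx": 0,"dy": 0,"dz": 0,"wx": 0,"wy": 5.3,"wz": 0,"claw": 0.5},
    {"dx": 0,"dy": 0,"dz": 0,"wx": 0,"wy": 5.3,"wz": 0,"claw": 0.5},
    {"dx": 0,"dy": 0,"dz": 0,"wx": 0,"wy": 0,"wz": 0,"claw": 0.5},
  ],
)

```text
time: 14.9
eef_pos: [0.5053, -0.0842, 0.147]
tcp_rot: [[-0.304, 0.518, -0.799], [0.618, 0.746, 0.248], [0.725, -0.418, -0.547]]
ft_force: [-1.2, -0.3, -1.1]
opening: 0.0107
grip_force: 80.0
```

Run:
```python
from h import *
print(np.round(sensors.get_obs()['joint_positions'],3))
go(*pose(-30.5,43,98,-53,1,0)); o=sensors.get_obs(); print(slot(np.array(o['eef_pos'])))
p,d=save('top','t5'); save('scene','s5'); q=np.load('pics/s5.npz')['p']
W,S=held('t5',60,240,-100,110)
im=np.hstack([cv2.resize(p[130:320,230:400],None,fx=2.2,fy=2.2),cv2.resize(q[100:290,270:410],None,fx=2.2,fy=2.2)]); cv2.imwrite('pics/pre.png',im[:,:,::-1])
for z in range(60,220,10):
    k=S[(abs(S[:,2]-z)<5)]
    if len(k)>4: print(z,len(k),k[:,1].min().round(1),k[:,1].max().round(1),np.percentile(k[:,0],[5,50,95]).round(1))
```

```text
[ 0.073  1.05   0.16   1.188 -0.211  1.907  1.013]
t 14.9 target [ 0.4936 -0.0995  0.1017] rot first [0.16 0.06 0.22] | 0.3 then cm [-3.87  0.16  3.03] ; shift-in-present-axes [-3.87  0.14  3.03]
[-32.13501849  42.12636066 147.17813583]
```

View pics/pre.png

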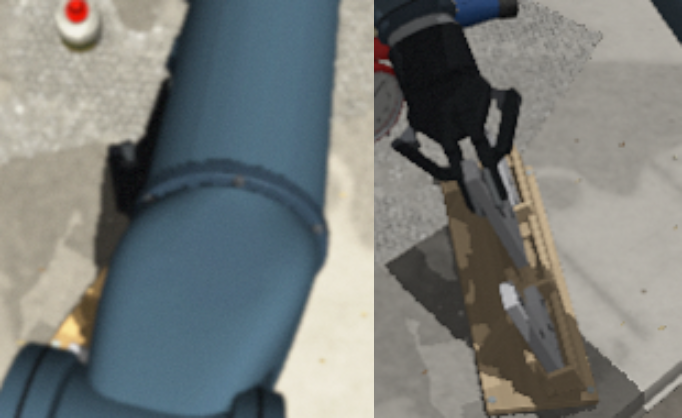

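T=53° is reachable. In the picture the held bracket, at px (470–525, 170–265), hangs upright above bay 2, and bracket a at (535,330) is undisturbed. The wrist would pass close to bracket c's leg, though, so I'll seat at T=47°. First I'll check the plate's x′ against bracket a's with the same camera.

Run:
```python
from h import *
Z=np.load('pics/s5.npz');p,d=Z['p'],Z['d']; vv,uu=np.mgrid[100:295,270:420]; uv=np.c_[uu.ravel(),vv.ravel()]
W=cloud('scene',d,uv); S=slot(W); hsv=cv2.cvtColor(p,cv2.COLOR_RGB2HSV)[vv.ravel(),uu.ravel()].astype(int)
m=(hsv[:,1]<70)&(abs(S[:,0]+31)<18)
for nm,y0,y1,z0,z1 in (('a',62,150,28,50),('a leg',128,150,60,140),('b foot',-45,40,70,110),('b leg',20,55,105,165)):
    q=S[m&(S[:,1]>y0)&(S[:,1]<y1)&(S[:,2]>z0)&(S[:,2]<z1)]; print(nm,len(q),np.percentile(q[:,0],[5,20,50,80,95]).round(1) if len(q) else '')
for z in range(60,200,10):
    q=S[m&(abs(S[:,2]-z)<5)&(S[:,1]<75)&(S[:,1]>-70)]
    if len(q)>4: print(z,len(q),q[:,1].min().round(1),q[:,1].max().round(1),np.percentile(q[:,0],[10,50,90]).round(1))
go(*pose(-31,51.5,98.5+40,-47,1,0))
```

```text
a 63 [-35.4 -34.8 -34.5 -34.1 -33.9]
a leg 80 [-34.6 -34.4 -34.1 -33.8 -33.5]
b foot 89 [-38.1 -37.9 -37.6 -37.3 -19.9]
b leg 204 [-45.8 -39.3 -34.6 -28.8 -19.2]
60 29 -61.1 74.9 [-33.9 -28.4 -23. ]
70 11 -19.1 71.0 [-37.5 -37.2 -22.5]
80 56 -40.6 73.1 [-37.8 -34.1 -19.5]
90 43 -26.4 47.8 [-37.9 -37.4 -27.9]
100 38 -19.7 47.8 [-38.  -37.5 -30.3]
110 36 -11.1 47.4 [-37.9 -36.9 -29.6]
120 21 20.0 48.1 [-38.1 -34.7 -30.7]
130 25 23.8 47.3 [-40.  -34.3 -29.6]
140 24 29.2 47.4 [-39.5 -35.6 -30.1]
150 35 31.1 48.3 [-41.2 -34.8 -27.1]
160 71 25.0 47.4 [-46.  -32.7 -18.9]
170 110 15.2 48.2 [-46.2 -36.3 -17.9]
180 89 -27.2 47.4 [-46.3 -34.8 -19.5]
190 114 -27.9 47.6 [-46.2 -32.6 -18.1]
t 15.0 target [ 0.4961 -0.081   0.1386] rot first [ 0.12 -5.81  0.38] | 5.8 then cm [-0.23  0.02  1.39] ; shift-in-present-axes [-0.37  0.01  1.36]
```

Request:
arm_command(
  plan=[
    {"dx": 0,"dy": 0,"dz": 0,"wx": 0,"wy": -5.8,"wz": 0.3,"claw": 0.5},
    {"dx": -0.3,"dy": 0.1,"dz": 1.4,"wx": 0,"wy": 0,"wz": 0,"claw": 0.5},
    {"dx": -0.7,"dy": 0,"dz": 0.7,"wx": 0,"wy": 0,"wz": 0,"claw": 0.5},
    {"dx": 0,"dy": 0,"dz": 0,"wx": 0,"wy": 0,"wz": 0,"claw": 0.5},
  ],
)

```text
time: 15.5
eef_pos: [0.4929, -0.0841, 0.1276]
tcp_rot: [[-0.381, 0.517, -0.766], [0.642, 0.744, 0.183], [0.665, -0.422, -0.616]]
ft_force: [-0.2, -0.6, -1.9]
opening: 0.0103
grip_force: 80.1
```

```bash
cat >> h.py <<'E'
def scn(f,rng,x0=-31):
    p,d=save('scene',f); vv,uu=np.mgrid[100:295,270:420]; uv=np.c_[uu.ravel(),vv.ravel()]
    W=cloud('scene',d,uv); S=slot(W); hsv=cv2.cvtColor(p,cv2.COLOR_RGB2HSV)[vv.ravel(),uu.ravel()].astype(int)
    m=(hsv[:,1]<70)&(abs(S[:,0]-x0)<18); S=S[m&(S[:,1]>rng[0])&(S[:,1]<rng[1])]
    for z in range(20,200,10):
        q=S[abs(S[:,2]-z)<5]
        if len(q)>4: print(z,len(q),q[:,1].min().round(1),q[:,1].max().round(1),np.percentile(q[:,0],[10,50,90]).round(1))
E
python3 - <<'E'
from h import *
o=sensors.get_obs(); print(np.round(o['joint_positions'],3),slot(np.array(o['eef_pos'])))
go(*pose(-32,51,98.5,-47,1,0)); scn('s6',(-55,58))
E
```

```text
[ 0.039  1.002  0.168  1.289 -0.173  1.773  1.018] [-30.29180124  52.32352893 126.67443662]
t 15.5 target [ 0.4863 -0.0959  0.1028] rot first [ 0.01 -0.22  0.02] | 0.2 then cm [-2.15 -0.17  1.82] ; shift-in-present-axes [-2.16 -0.17  1.82]
20 31 -36.9 23.7 [-33.2 -31.8 -30.2]
30 48 -52.3 55.4 [-48.6 -46.5 -33.4]
40 26 -50.1 56.2 [-47.9 -46.3 -34.5]
50 20 -54.7 57.0 [-41.1 -35.6 -26.6]
60 40 -23.5 51.2 [-36.9 -36.3 -27.7]
70 36 -46.5 52.3 [-37.  -36.3 -27.1]
80 46 -4.9 52.1 [-37.1 -35.7 -19.8]
90 32 3.4 53.1 [-36.8 -35.2 -28.2]
100 24 30.0 54.1 [-36.9 -32.6 -27.5]
110 19 34.8 56.7 [-37.1 -34.2 -29. ]
120 21 42.3 56.0 [-37.  -34.8 -29. ]
130 27 41.7 57.3 [-42.5 -32.6 -21.5]
140 80 37.4 58.0 [-45.7 -34.3 -17.2]
150 86 29.1 57.8 [-46.7 -38.6 -17.3]
160 78 -9.9 57.9 [-46.3 -38.2 -17.1]
170 91 -12.7 57.6 [-47.  -25.5 -16.5]
180 117 -4.0 57.0 [-44.4 -32.3 -19.8]
190 116 -8.7 17.5 [-45.2 -29.5 -17.6]
```

Run:
```python
from h import *
scn('s7',(100,175))
```

```text
20 19 102.0 164.5 [-36.4 -35.1 -34.3]
30 17 100.8 141.1 [-34.8 -34.4 -34.1]
40 16 103.9 152.3 [-35.  -34.4 -34. ]
50 52 100.8 160.0 [-34.8 -33.7 -25.6]
60 40 100.0 155.0 [-34.4 -32.  -24.9]
70 33 126.6 156.0 [-34.4 -31.6 -24.4]
80 29 127.1 154.1 [-34.2 -29.9 -21.7]
90 28 129.9 154.9 [-34.4 -31.9 -24.9]
100 32 129.9 155.7 [-34.4 -32.  -25.2]
110 33 126.4 155.0 [-34.1 -32.8 -24.9]
120 32 128.0 156.0 [-34.2 -31.4 -24.5]
130 35 127.9 154.2 [-34.2 -32.2 -24.8]
140 29 128.0 155.5 [-33.8 -30.2 -24.4]
150 81 126.0 154.9 [-33.9 -29.7 -24.1]
```

Request:
arm_command(
  plan=[
    {"dx": -0.3,"dy": -0.1,"dz": -0.3,"wx": 0,"wy": 0,"wz": 0,"claw": 0.5},
    {"dx": -0.6,"dy": 0,"dz": 0.55,"wx": 0,"wy": 0,"wz": 0,"claw": 0.5},
    {"dx": -0.6,"dy": 0,"dz": 0.55,"wx": 0,"wy": 0,"wz": 0,"claw": 0.5},
    {"dx": -0.5,"dy": 0,"dz": 0.45,"wx": 0,"wy": 0,"wz": 0,"claw": 0.5},
    {"dx": 0,"dy": 0,"dz": 0,"wx": 0,"wy": 0,"wz": 0,"claw": 0.5},
  ],
)

```text
time: 16.23
eef_pos: [0.4912, -0.095, 0.1076]
tcp_rot: [[-0.383, 0.518, -0.765], [0.642, 0.745, 0.183], [0.665, -0.421, -0.617]]
ft_force: [0.4, -0.1, -2.9]
opening: 0.0108
grip_force: 80.1
```

Run:
```python
from h import *
o=sensors.get_obs(); print(np.round(o['joint_positions'],3),slot(np.array(o['eef_pos'])),o['ft_force'])
scn('s8',(-52,60))
```

```text
[ 0.053  1.029  0.169  1.287 -0.165  1.747  1.034] [-30.77965778  47.52264598 104.3205726 ] [ 0.4301865  -0.07529513 -2.89498412]
20 26 -34.5 25.4 [-37.8 -36.5 -35.3]
30 50 -48.3 55.5 [-48.7 -46.7 -36.9]
40 45 -52.0 55.7 [-47.9 -37.3 -35.6]
50 47 -20.6 59.0 [-37.5 -35.3 -26.5]
60 38 -3.6 58.9 [-37.5 -36.5 -28. ]
70 25 8.7 49.9 [-37.4 -35.7 -28. ]
80 32 -50.4 50.2 [-37.1 -31.5 -21.9]
90 24 29.5 50.6 [-37.6 -34.4 -27.6]
100 18 36.2 51.1 [-37.3 -33.6 -28.3]
110 27 38.9 52.5 [-43.1 -34.  -25.1]
120 100 30.4 54.6 [-46.  -32.8 -17.7]
130 81 0.8 54.2 [-46.4 -38.8 -17.3]
140 69 -6.4 56.1 [-46.2 -33.6 -17.8]
150 116 -16.5 56.5 [-45.9 -32.4 -17.3]
160 115 -6.3 59.2 [-44.4 -31.5 -19.5]
170 112 -16.6 8.0 [-45.2 -30.4 -17.2]
180 112 -31.1 1.5 [-44.6 -29.4 -18.1]
190 161 -39.9 -8.8 [-45.8 -29.9 -17.6]
```

Request:
arm_command(
  plan=[
    {"dx": -0.3,"dy": 0,"dz": 0.27,"wx": 0,"wy": 0,"wz": 0,"claw": 0.5},
    {"dx": -0.1,"dy": 0,"dz": 0.1,"wx": 0,"wy": 0,"wz": 0,"claw": 0.5},
    {"dx": 0,"dy": 0,"dz": 0,"wx": 0,"wy": 0,"wz": 0,"claw": 0.5},
  ],
)

```text
time: 16.65
eef_pos: [0.4904, -0.0967, 0.1031]
tcp_rot: [[-0.384, 0.518, -0.764], [0.642, 0.745, 0.183], [0.664, -0.42, -0.618]]
ft_force: [1.1, 1.0, -2.1]
opening: 0.0108
grip_force: 80.1
```

Request:
arm_command(
  plan=[
    {"dx": 0,"dy": 0,"dz": 0,"wx": 0,"wy": 0,"wz": 0,"claw": 2.0},
    {"dx": 0,"dy": 0,"dz": 0,"wx": 0,"wy": 0,"wz": 0,"claw": 4.0},
    {"dx": 0,"dy": 0,"dz": 0,"wx": 0,"wy": 0,"wz": 0,"claw": 4.0},
    {"dx": 0,"dy": 0,"dz": 0,"wx": 0,"wy": 0,"wz": 0,"claw": 4.0},
    {"dx": 0,"dy": 0,"dz": -1,"wx": 0,"wy": 0,"wz": 0,"claw": 4.0},
    {"dx": 0,"dy": 0,"dz": -2,"wx": 0,"wy": 0,"wz": 0,"claw": 4.0},
    {"dx": 0,"dy": 0,"dz": -3,"wx": 0,"wy": 0,"wz": 0,"claw": 4.0},
    {"dx": 0,"dy": 0,"dz": -4,"wx": 0,"wy": 0,"wz": 0,"claw": 4.0},
    {"dx": 0,"dy": 0,"dz": -4,"wx": 0,"wy": 0,"wz": 0,"claw": 4.0},
    {"dx": 0,"dy": 0,"dz": -3,"wx": 0,"wy": 0,"wz": 0,"claw": 4.0},
  ],
)

```text
time: 17.9
eef_pos: [0.5957, -0.1315, 0.2123]
tcp_rot: [[-0.471, 0.602, -0.644], [0.694, 0.704, 0.151], [0.545, -0.376, -0.75]]
ft_force: [-1.3, -1.8, -2.6]
opening: 0.04
grip_force: 0.0
```

Run:
```python
from h import *
o=sensors.get_obs(); print(o['time'],np.round(o['joint_positions'],3),slot(np.array(o['eef_pos'])),o['ft_force'])
scn('s9',(-52,60))
```

```text
17.9 [ 0.193  0.976 -0.06   0.978 -0.01   1.909  0.878] [-48.1369954  -59.10638919 211.78336497] [-1.34411299 -1.83173131 -2.63891957]
20 21 -35.5 23.2 [-36.1 -35.5 -34.5]
30 31 -51.1 57.8 [-36.  -35.2 -34.4]
40 35 -51.1 56.5 [-35.5 -34.9 -34.2]
50 56 -44.0 59.8 [-35.2 -34.6 -26.9]
60 113 -49.7 46.6 [-34.8 -31.7 -26.3]
70 37 -45.9 47.3 [-34.9 -30.1 -24.2]
80 34 -47.0 48.6 [-34.7 -28.3 -19.6]
90 25 24.7 49.3 [-34.4 -32.6 -25.6]
100 23 23.3 49.1 [-34.7 -32.4 -26.9]
110 22 28.4 52.1 [-34.4 -31.6 -26.2]
120 24 27.0 52.1 [-35.8 -32.5 -25.7]
130 30 26.5 54.7 [-35.9 -32.5 -26.4]
140 27 29.9 53.8 [-35.8 -33.8 -25.8]
150 72 23.6 53.7 [-34.6 -30.1 -25.1]
```

Released in the slot and leaning on the board, but still about 4.5° toe-up: the toe is jammed near the right divider, its heel at y≈43 instead of 47.5. I'll regrip it with the normal tool direction and straighten it.

Run:
```python
from h import *
go(*pose(-28.3,36,111,4.5,1,100))
```

```text
t 17.95 target [ 0.5212 -0.0583  0.2029] rot first [  5.65 -42.6   -3.46] | 43.1 then cm [10.2   1.33  0.11] ; shift-in-present-axes [7.44 0.4  7.09]
```

Request:
arm_command(
  plan=[
    {"dx": 0,"dy": 0,"dz": 0,"wx": 1.1,"wy": -8.5,"wz": -0.7,"claw": 5},
    {"dx": 0,"dy": 0,"dz": 0,"wx": 1.1,"wy": -8.5,"wz": -0.7,"claw": 5},
    {"dx": 0,"dy": 0,"dz": 0,"wx": 1.1,"wy": -8.5,"wz": -0.7,"claw": 5},
    {"dx": 0,"dy": 0,"dz": 0,"wx": 1.1,"wy": -8.5,"wz": -0.7,"claw": 5},
    {"dx": 0,"dy": 0,"dz": 0,"wx": 1.2,"wy": -8.6,"wz": -0.7,"claw": 5},
    {"dx": 3.4,"dy": 0.5,"dz": 0,"wx": 0,"wy": 0,"wz": 0,"claw": 5},
    {"dx": 3.4,"dy": 0.4,"dz": 0,"wx": 0,"wy": 0,"wz": 0,"claw": 5},
    {"dx": 3.4,"dy": 0.4,"dz": 0.1,"wx": 0,"wy": 0,"wz": 0,"claw": 5},
    {"dx": 0,"dy": 0,"dz": 0,"wx": 0,"wy": 0,"wz": 0,"claw": 5},
    {"dx": 0,"dy": 0,"dz": 0,"wx": 0,"wy": 0,"wz": 0,"claw": 5},
  ],
)

```text
time: 19.2
eef_pos: [0.5181, -0.0551, 0.2003]
tcp_rot: [[-0.84, 0.51, -0.183], [0.539, 0.752, -0.379], [-0.056, -0.417, -0.907]]
ft_force: [-0.2, -0.2, -0.3]
opening: 0.05
grip_force: 0.0
```

Run:
```python
from h import *
go(*pose(-28.3,36,111,4.5,1,100));o=sensors.get_obs();print(np.round(o['joint_positions'],3))
S=wristslot('w5')
for zz in range(45,165,10):
        q=S[(abs(S[:,2]-zz)<5)&(abs(S[:,1]-5)<57)]
        if len(q)>4: print(zz,len(q),q[:,1].min().round(1),q[:,1].max().round(1),np.percentile(q[:,0],[5,50,95]).round(1),q[:,2].max().round(1))
p,d=save('top','t6'); W,S=held('t6',20,165,-56,58)
print('top')
for zz in range(25,165,10):
    q=S[abs(S[:,2]-zz)<5]
    if len(q)>3: print(zz,len(q),q[:,1].min().round(1),q[:,1].max().round(1),np.percentile(q[:,0],[5,50,95]).round(1),q[:,2].max().round(1))
```

```text
t 19.2 target [ 0.5212 -0.0583  0.2029] rot first [ 0.37 -0.7   0.55] | 1.0 then cm [-0.45 -0.19 -0.17] ; shift-in-present-axes [-0.45 -0.2  -0.17]
[-0.143  0.5   -0.077  1.769  0.406  1.186  0.559]
45 6 45.3 46.2 [-33.3 -28.9 -24.5] 48.2
55 68 -46.6 61.4 [-33.4 -29.2 -23.2] 60.0
65 37 -50.2 47.4 [-33.3 -27.2 -23. ] 69.3
75 8 -51.9 48.3 [-32.6 -27.1 -21.5] 79.1
85 7 47.5 49.0 [-32.6 -27.9 -23.3] 86.1
95 9 49.1 49.8 [-32.3 -27.9 -23.7] 99.9
105 12 49.5 50.8 [-33.5 -29.6 -24. ] 108.4
115 9 49.8 51.3 [-34.1 -29.5 -24. ] 119.3
125 15 51.4 52.6 [-32.8 -28.  -23.6] 128.7
135 17 51.9 53.2 [-33.6 -28.  -23.4] 139.1
145 175 27.2 53.6 [-33.3 -27.9 -22.4] 149.7
top
25 42 -28.4 47.4 [-35.7 -35.  -34.3] 29.9
35 55 -46.8 48.7 [-36.  -34.9 -34. ] 39.9
45 81 -55.9 49.4 [-35.8 -34.8 -33.5] 50.0
55 197 -47.8 45.9 [-35.3 -30.8 -22.7] 60.0
65 83 -48.0 45.4 [-35.1 -29.6 -22.4] 69.0
75 27 19.7 51.9 [-35.3 -34.4 -24.1] 79.4
85 26 20.8 52.7 [-35.  -34.4 -33.3] 89.9
95 24 21.2 48.0 [-34.9 -34.2 -32.8] 99.4
105 28 22.3 49.2 [-34.9 -34.1 -33. ] 109.7
115 25 22.9 51.0 [-34.7 -33.9 -33.3] 119.9
125 21 23.9 49.4 [-34.7 -33.8 -32.6] 129.4
135 14 24.3 36.1 [-34.7 -33.8 -30.2] 139.9
145 31 25.2 35.7 [-34.  -30.7 -23.1] 149.9
155 9 26.1 34.9 [-32.1 -28.3 -24.2] 151.0
```

View pics/w5.png

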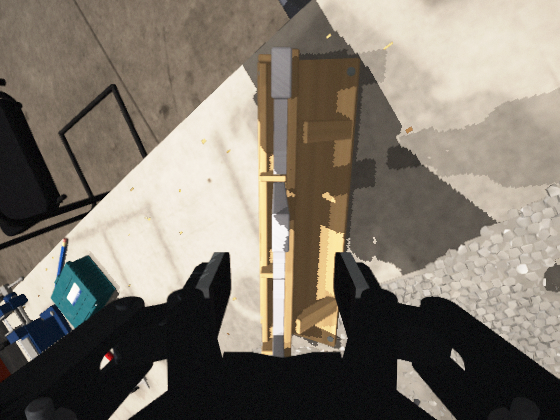

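The wrist view shows bracket b's leg at px (280,225), between the fingers and leaning 4.3° towards the left divider. I'll go down and regrip.

Request:
arm_command(
  plan=[
    {"dx": -0.4,"dy": -0.15,"dz": 0,"wx": 0.3,"wy": -0.6,"wz": 0.5,"claw": 5},
    {"dx": 0,"dy": 0,"dz": 3,"wx": 0,"wy": 0,"wz": 0,"claw": 5},
    {"dx": 0,"dy": 0,"dz": 3,"wx": 0,"wy": 0,"wz": 0,"claw": 5},
    {"dx": 0,"dy": 0,"dz": 2.5,"wx": 0,"wy": 0,"wz": 0,"claw": 5},
    {"dx": 0,"dy": 0,"dz": 1.3,"wx": 0,"wy": 0,"wz": 0,"claw": 5},
    {"dx": 0,"dy": 0,"dz": 0,"wx": 0,"wy": 0,"wz": 0,"claw": 5},
  ],
)

```text
time: 20.05
eef_pos: [0.5021, -0.0968, 0.1117]
tcp_rot: [[-0.837, 0.516, -0.179], [0.542, 0.744, -0.389], [-0.068, -0.423, -0.904]]
ft_force: [-0.4, -0.3, -0.6]
opening: 0.0499
grip_force: 0.0
```

Run:
```python
from h import *
go(*pose(-28.3,36.4,111,4.3,1,0)); print(slot(np.array(sensors.get_obs()['eef_pos'])))
```

```text
t 20.05 target [ 0.5032 -0.0972  0.1126] rot first [-0.03  0.01  0.05] | 0.1 then cm [-0.12 -0.01 -0.09] ; shift-in-present-axes [-0.12 -0.01 -0.09]
[-28.23427977  37.51219742 110.04886337]
```

Request:
arm_command(
  plan=[
    {"dx": 0,"dy": 0,"dz": 0,"wx": 0,"wy": 0,"wz": 0,"claw": 2.5},
    {"dx": 0,"dy": 0,"dz": 0,"wx": 0,"wy": 0,"wz": 0,"claw": 0.5},
    {"dx": 0,"dy": 0,"dz": 0,"wx": 0,"wy": 0,"wz": 0,"claw": 0.5},
    {"dx": 0,"dy": 0,"dz": 0,"wx": 0,"wy": 0,"wz": 0,"claw": 0.5},
    {"dx": 0,"dy": 0,"dz": 0,"wx": 0,"wy": 0,"wz": 0,"claw": 0.5},
    {"dx": -0.07,"dy": 0,"dz": -1.0,"wx": 0,"wy": 0,"wz": 0,"claw": 0.5},
    {"dx": -0.07,"dy": 0,"dz": -1.0,"wx": 0,"wy": 0,"wz": 0,"claw": 0.5},
    {"dx": 0,"dy": 0,"dz": 0,"wx": 0,"wy": 0,"wz": 0,"claw": 0.5},
  ],
  squeeze=80,
)

```text
time: 21.05
eef_pos: [0.5076, -0.0891, 0.1309]
tcp_rot: [[-0.838, 0.517, -0.177], [0.542, 0.745, -0.389], [-0.069, -0.422, -0.904]]
ft_force: [0.0, -0.3, -1.6]
opening: 0.0116
grip_force: 78.0
```

Run:
```python
from h import *
go(*pose(-29.5,34.6,130,0,1,0)); print(slot(np.array(sensors.get_obs()['eef_pos'])))
scn('s10',(-52,60))
```

```text
t 21.05 target [ 0.5087 -0.0925  0.1303] rot first [0.06 4.4  0.06] | 4.4 then cm [-0.29 -0.17  0.15] ; shift-in-present-axes [-0.27 -0.17  0.17]
[-27.82814865  37.46153585 131.46743092]
20 23 -34.6 19.6 [-32.8 -31.7 -30.8]
30 43 -51.2 59.3 [-48.4 -46.4 -32.2]
40 26 -50.4 59.8 [-47.9 -45.3 -28.5]
50 55 -50.1 58.8 [-36.5 -34.5 -26. ]
60 49 -51.9 59.4 [-35.1 -34.6 -26.1]
70 48 -50.2 47.5 [-35.  -34.4 -26.2]
80 64 -49.7 47.9 [-34.7 -32.8 -20.6]
90 25 22.2 49.1 [-34.8 -32.  -25.6]
100 23 20.7 49.6 [-34.9 -34.2 -27.3]
110 21 30.5 51.0 [-34.5 -31.2 -26. ]
120 19 31.3 50.0 [-36.  -32.3 -26.8]
130 25 41.3 52.4 [-36.8 -30.9 -26.4]
140 46 42.4 52.7 [-40.3 -30.7 -18.9]
150 56 32.7 52.9 [-45.8 -32.8 -18.3]
160 54 32.6 55.9 [-43.9 -33.  -18. ]
170 92 25.3 54.2 [-38.  -29.2 -22.6]
180 47 30.7 55.2 [-46.9 -22.8 -16.1]
190 24 30.8 55.5 [-48.2 -39.3 -18.3]
```

Request:
arm_command(
  plan=[
    {"dx": 0,"dy": 0,"dz": 0,"wx": 0,"wy": 4.4,"wz": 0,"claw": 0.5},
    {"dx": -0.25,"dy": -0.15,"dz": 0,"wx": 0,"wy": 0,"wz": 0,"claw": 0.5},
    {"dx": 0,"dy": 0,"dz": 0,"wx": 0,"wy": 0,"wz": 0,"claw": 0.5},
  ],
)

```text
time: 21.48
eef_pos: [0.5081, -0.0918, 0.1305]
tcp_rot: [[-0.822, 0.516, -0.241], [0.57, 0.745, -0.346], [0.001, -0.422, -0.907]]
ft_force: [0.8, -0.0, -2.2]
opening: 0.0109
grip_force: 78.2
```

Run:
```python
from h import *
go(*pose(-29.5,34.6,110,0,1,0)); print(slot(np.array(sensors.get_obs()['eef_pos'])))
scn('s11',(-52,60))
```

```text
t 21.48 target [ 0.5039 -0.0994  0.1122] rot first [ 0.03 -0.03  0.07] | 0.1 then cm [-0.08 -0.01  2.03] ; shift-in-present-axes [-0.09 -0.02  2.03]
[-29.35780034  35.44373659 130.28218104]
20 25 -35.3 20.9 [-34.8 -33.6 -32.6]
30 41 -51.5 59.2 [-48.3 -46.2 -34.5]
40 30 -51.2 55.9 [-47.5 -36.5 -34.3]
50 49 -50.5 56.9 [-36.4 -35.7 -27.7]
60 50 -44.8 59.1 [-36.5 -35.8 -27.5]
70 52 -44.6 50.5 [-36.4 -35.9 -28.6]
80 60 -40.0 50.2 [-36.1 -33.8 -21.7]
90 30 21.2 50.0 [-36.1 -33.1 -26.3]
100 22 24.9 48.8 [-36.1 -32.3 -27.4]
110 23 23.3 50.5 [-36.3 -33.4 -27.5]
120 19 34.1 49.4 [-36.5 -32.2 -28.2]
130 29 38.8 50.5 [-37.7 -32.2 -27.1]
140 46 27.3 50.7 [-41.6 -32.1 -18.7]
150 59 24.0 50.1 [-46.2 -34.9 -20.9]
160 59 39.4 50.4 [-43.5 -31.2 -18.4]
170 96 19.1 50.5 [-40.5 -30.3 -22.5]
180 39 27.7 48.6 [-47.  -23.1 -17. ]
190 26 33.2 47.9 [-47.  -24.  -14.4]
```

Request:
arm_command(
  plan=[
    {"dx": -0.2,"dy": 0,"dz": 0,"wx": 0,"wy": 0,"wz": 0,"claw": 0.5},
    {"dx": 0,"dy": 0,"dz": 0.7,"wx": 0,"wy": 0,"wz": 0,"claw": 0.5},
    {"dx": 0,"dy": 0,"dz": 0.7,"wx": 0,"wy": 0,"wz": 0,"claw": 0.5},
    {"dx": 0,"dy": 0,"dz": 0.5,"wx": 0,"wy": 0,"wz": 0,"claw": 0.5},
    {"dx": 0,"dy": 0,"dz": 0.1,"wx": 0,"wy": 0,"wz": 0,"claw": 0.5},
    {"dx": 0,"dy": 0,"dz": 0,"wx": 0,"wy": 0,"wz": 0,"claw": 0.5},
  ],
)

```text
time: 22.28
eef_pos: [0.5053, -0.0997, 0.113]
tcp_rot: [[-0.822, 0.516, -0.242], [0.57, 0.745, -0.346], [0.001, -0.422, -0.907]]
ft_force: [-0.3, 1.4, 4.2]
opening: 0.0107
grip_force: 79.1
```

Run:
```python
from h import *
print(slot(np.array(sensors.get_obs()['eef_pos'])))
scn('s12',(-52,60))
```

```text
[-29.3095643   33.24335353 111.01526824]
20 26 -33.7 21.0 [-37.8 -36.6 -35.9]
30 62 -50.0 59.3 [-48.  -38.  -35.7]
40 50 -51.1 55.9 [-47.2 -36.6 -35.9]
50 61 -49.8 59.7 [-36.5 -35.7 -26.5]
60 59 -23.4 60.0 [-36.2 -33.7 -27.4]
70 26 22.9 47.3 [-36.3 -31.9 -25.4]
80 37 14.6 47.7 [-36.2 -30.  -20.2]
90 27 21.9 47.0 [-36.1 -32.8 -27.9]
100 21 25.4 47.3 [-36.3 -33.6 -27.8]
110 22 34.1 48.8 [-36.  -31.9 -26.7]
120 47 36.0 48.0 [-41.9 -30.3 -20.1]
130 55 24.5 47.9 [-45.8 -36.4 -21.3]
140 52 34.5 48.6 [-43.2 -33.  -18. ]
150 94 18.4 48.4 [-39.8 -30.5 -23.9]
160 42 22.9 45.8 [-47.3 -23.7 -16.7]
170 24 22.0 45.5 [-47.5 -23.2 -16.9]
180 30 43.7 51.3 [-46.6 -24.1 -14.6]
190 44 39.1 50.5 [-45.8 -30.6 -18.1]
```

It's upright, on the floor (about 6 N of contact), with the heel at y≈47.3. I'll ease it back to the board, let go and retreat.

Request:
arm_command(
  plan=[
    {"dx": 0,"dy": 0.15,"dz": 0,"wx": 0,"wy": 0,"wz": 0,"claw": 0.5},
    {"dx": 0,"dy": 0,"dz": 0,"wx": 0,"wy": 0,"wz": 0,"claw": 2},
    {"dx": 0,"dy": 0,"dz": 0,"wx": 0,"wy": 0,"wz": 0,"claw": 5},
    {"dx": 0,"dy": 0,"dz": 0,"wx": 0,"wy": 0,"wz": 0,"claw": 5},
    {"dx": 0,"dy": 0,"dz": 0,"wx": 0,"wy": 0,"wz": 0,"claw": 5},
    {"dx": 0,"dy": 0,"dz": -2,"wx": 0,"wy": 0,"wz": 0,"claw": 5},
    {"dx": 0,"dy": 0,"dz": -4,"wx": 0,"wy": 0,"wz": 0,"claw": 5},
    {"dx": 0,"dy": 0,"dz": -5,"wx": 0,"wy": 0,"wz": 0,"claw": 5},
    {"dx": 0,"dy": 0,"dz": 0,"wx": 0,"wy": 0,"wz": 0,"claw": 5},
  ],
)

```text
time: 23.45
eef_pos: [0.5356, -0.0588, 0.2147]
tcp_rot: [[-0.823, 0.518, -0.234], [0.568, 0.747, -0.345], [-0.004, -0.417, -0.909]]
ft_force: [-0.1, 0.3, 0.5]
opening: 0.0497
grip_force: 0.0
```

Run:
```python
from h import *
scn('s13',(-52,60))
p,d=save('top','t7'); W,S=held('t7',15,165,-56,58)
print('top')
for zz in range(25,165,10):
    q=S[abs(S[:,2]-zz)<5]
    if len(q)>3: print(zz,len(q),q[:,1].min().round(1),q[:,1].max().round(1),np.percentile(q[:,0],[5,50,95]).round(1),q[:,2].max().round(1))
o=sensors.get_obs(); print(np.round(o['joint_positions'],3))
go(*pose(-28.4,-128.1,116,8,-1,120))
```

```text
20 27 -35.1 22.1 [-36.4 -35.  -34.4]
30 56 -51.7 59.5 [-47.7 -35.1 -34.5]
40 39 -49.8 57.8 [-47.6 -34.8 -34.2]
50 69 -51.5 59.8 [-35.2 -34.  -26.5]
60 92 -51.8 59.5 [-34.5 -30.6 -25. ]
70 28 -50.2 47.6 [-34.6 -31.7 -24.7]
80 41 -38.5 47.6 [-34.7 -28.4 -19. ]
90 27 19.3 47.1 [-34.4 -32.1 -25.5]
100 22 20.8 45.7 [-34.5 -32.8 -27.1]
110 23 29.4 47.8 [-34.3 -30.2 -25.9]
120 28 21.3 46.5 [-36.4 -32.7 -26.4]
130 29 18.3 46.6 [-36.2 -33.3 -26.8]
140 29 18.1 46.5 [-36.2 -33.4 -26.5]
150 69 18.0 47.0 [-35.7 -30.6 -25.7]
top
25 48 -44.1 47.4 [-35.2 -34.6 -33.8] 30.0
35 64 -46.6 46.9 [-35.5 -34.6 -33.8] 39.8
45 75 -55.5 48.2 [-35.5 -34.6 -32.4] 50.0
55 230 -48.3 47.7 [-34.8 -29.  -22.4] 60.0
65 27 -26.8 47.1 [-35.3 -34.3 -22.5] 69.9
75 22 18.2 47.4 [-35.  -34.3 -33.6] 79.7
85 25 19.6 48.2 [-35.4 -34.5 -17.3] 89.8
95 22 19.3 45.7 [-35.1 -34.2 -33.5] 99.7
105 25 19.2 46.0 [-35.3 -34.5 -33.6] 109.5
115 25 18.6 45.5 [-35.2 -34.4 -33.3] 119.0
125 24 18.4 45.0 [-35.2 -34.2 -33.6] 129.6
135 30 18.2 45.7 [-35.3 -34.3 -33.3] 139.6
145 5 22.2 45.3 [-35.  -34.3 -33.9] 144.7
[-0.106  0.536 -0.08   1.674  0.359  1.273  0.618]
t 23.55 target [ 0.6544 -0.1386  0.2248] rot first [ 1.2590e+01  6.0000e-02 -1.7949e+02] | 179.9 then cm [14.51  0.04  0.6 ] ; shift-in-present-axes [-14.45  -0.06  -1.43]
```

Bracket b is seated: leg y≈32.5–33.5, face x′≈−34.4 (the same as bracket a) and upright within 1°. Next is bracket c: I'll translate above it and then turn +wz back to the grasp side, well short of joint 7's limit.

Request:
arm_command(
  plan=[
    {"dx": -4.8,"dy": 0,"dz": -0.5,"wx": 0,"wy": 0,"wz": 0,"claw": 5},
    {"dx": -4.8,"dy": 0,"dz": -0.5,"wx": 0,"wy": 0,"wz": 0,"claw": 5},
    {"dx": -4.8,"dy": 0,"dz": -0.5,"wx": 0,"wy": 0,"wz": 0,"claw": 5},
    {"dx": 0,"dy": 0,"dz": 0,"wx": 0,"wy": 0,"wz": 10,"claw": 5},
    {"dx": 0,"dy": 0,"dz": 0,"wx": 0,"wy": 0,"wz": 10,"claw": 5},
    {"dx": 0,"dy": 0,"dz": 0,"wx": 0,"wy": 0,"wz": 10,"claw": 5},
    {"dx": 0,"dy": 0,"dz": 0,"wx": 0,"wy": 0,"wz": 10,"claw": 5},
    {"dx": 0,"dy": 0,"dz": 0,"wx": 0,"wy": 0,"wz": 10,"claw": 5},
    {"dx": 0,"dy": 0,"dz": 0,"wx": 0,"wy": 0,"wz": 10,"claw": 5},
    {"dx": 0,"dy": 0,"dz": 0,"wx": 0,"wy": 0,"wz": 10,"claw": 5},
    {"dx": 0,"dy": 0,"dz": 0,"wx": 0,"wy": 0,"wz": 10,"claw": 5},
    {"dx": 0,"dy": 0,"dz": 0,"wx": 0,"wy": 0,"wz": 10,"claw": 5},
    {"dx": 0,"dy": 0,"dz": 0,"wx": 0,"wy": 0,"wz": 10,"claw": 5},
  ],
)

```text
time: 25.18
eef_pos: [0.6531, -0.1385, 0.2234]
tcp_rot: [[0.655, 0.715, -0.245], [0.63, -0.695, -0.347], [-0.418, 0.073, -0.905]]
ft_force: [-0.2, 0.3, 0.7]
opening: 0.0502
grip_force: 0.0
```

Run:
```python
from h import *
o=sensors.get_obs(); print(np.round(o['joint_positions'],3),slot(np.array(o['eef_pos'])))
go(*pose(-28.4,-128.1,116,8,-1,120))
```

```text
[-0.236  0.748  0.353  1.323  0.134  1.344 -0.777] [ -28.40089303 -110.25376867  233.28823399]
t 25.18 target [ 0.6544 -0.1386  0.2248] rot first [-5.61  6.91 79.59] | 80.1 then cm [ 0.13 -0.   -0.14] ; shift-in-present-axes [ 0.02  0.11 -0.15]
```

Request:
arm_command(
  plan=[
    {"dx": 0,"dy": 0,"dz": 0,"wx": -0.7,"wy": 0.9,"wz": 9.9,"claw": 5},
    {"dx": 0,"dy": 0,"dz": 0,"wx": -0.7,"wy": 0.9,"wz": 9.9,"claw": 5},
    {"dx": 0,"dy": 0,"dz": 0,"wx": -0.7,"wy": 0.9,"wz": 9.9,"claw": 5},
    {"dx": 0,"dy": 0,"dz": 0,"wx": -0.7,"wy": 0.9,"wz": 9.9,"claw": 5},
    {"dx": 0,"dy": 0,"dz": 0,"wx": -0.7,"wy": 0.9,"wz": 9.9,"claw": 5},
    {"dx": 0,"dy": 0,"dz": 0,"wx": -0.7,"wy": 0.9,"wz": 9.9,"claw": 5},
    {"dx": 0,"dy": 0,"dz": 0,"wx": -0.7,"wy": 0.9,"wz": 9.9,"claw": 5},
    {"dx": 0,"dy": 0,"dz": 0,"wx": -0.7,"wy": 0.9,"wz": 9.9,"claw": 5},
    {"dx": 0,"dy": 0,"dz": 0,"wx": 0,"wy": 0,"wz": 0,"claw": 5},
  ],
)

```text
time: 26.3
eef_pos: [0.6533, -0.1377, 0.2236]
tcp_rot: [[0.855, -0.505, -0.119], [-0.504, -0.753, -0.422], [0.124, 0.421, -0.899]]
ft_force: [0.3, -0.4, -0.8]
opening: 0.0499
grip_force: 0.0
```

Run:
```python
from h import *
o=sensors.get_obs(); print(np.round(o['joint_positions'],3),slot(np.array(o['eef_pos'])))
go(*pose(-28.4,-128.1,116,8,-1,120))
```

```text
[-0.508  0.759  0.723  1.477 -0.03   1.139 -2.034] [ -27.75996924 -109.92220631  233.81360876]
t 26.3 target [ 0.6544 -0.1386  0.2248] rot first [-0.25 -0.25  0.83] | 0.9 then cm [ 0.16  0.06 -0.08] ; shift-in-present-axes [ 0.16  0.07 -0.08]
```

Request:
arm_command(
  plan=[
    {"dx": 0.15,"dy": 0.05,"dz": 0,"wx": -0.2,"wy": -0.2,"wz": 0.8,"claw": 5},
    {"dx": 0,"dy": 0,"dz": 4,"wx": 0,"wy": 0,"wz": 0,"claw": 5},
    {"dx": 0,"dy": 0,"dz": 4,"wx": 0,"wy": 0,"wz": 0,"claw": 5},
    {"dx": 0,"dy": 0,"dz": 2.5,"wx": 0,"wy": 0,"wz": 0,"claw": 5},
    {"dx": 0,"dy": 0,"dz": 1.3,"wx": 0,"wy": 0,"wz": 0,"claw": 5},
    {"dx": 0,"dy": 0,"dz": 0,"wx": 0,"wy": 0,"wz": 0,"claw": 5},
  ],
)

```text
time: 27.05
eef_pos: [0.6409, -0.1891, 0.1192]
tcp_rot: [[0.846, -0.519, -0.122], [-0.517, -0.745, -0.422], [0.128, 0.42, -0.898]]
ft_force: [0.3, 0.6, 0.8]
opening: 0.0499
grip_force: 0.0
```

Run:
```python
from h import *
go(*pose(-28.4,-128.1,116,8,-1,0)); o=sensors.get_obs(); print(np.round(o['joint_positions'],3))
```

```text
t 27.05 target [ 0.6395 -0.1894  0.1171] rot first [-0.15 -0.09 -0.09] | 0.2 then cm [-0.13  0.    0.21] ; shift-in-present-axes [-0.13  0.    0.21]
[-0.418  0.87   0.679  1.563 -0.069  0.931 -2.019]
```

Well centred. I'll close, then lift along the slot.

Request:
arm_command(
  plan=[
    {"dx": -0.1,"dy": 0,"dz": 0.2,"wx": 0,"wy": 0,"wz": 0,"claw": 3},
    {"dx": 0,"dy": 0,"dz": 0,"wx": 0,"wy": 0,"wz": 0,"claw": 0.5},
    {"dx": 0,"dy": 0,"dz": 0,"wx": 0,"wy": 0,"wz": 0,"claw": 0.5},
    {"dx": 0,"dy": 0,"dz": 0,"wx": 0,"wy": 0,"wz": 0,"claw": 0.5},
    {"dx": 0,"dy": 0,"dz": 0,"wx": 0,"wy": 0,"wz": 0,"claw": 0.5},
    {"dx": 0.14,"dy": 0,"dz": -1.0,"wx": 0,"wy": 0,"wz": 0,"claw": 0.5},
    {"dx": 0.28,"dy": 0,"dz": -2.0,"wx": 0,"wy": 0,"wz": 0,"claw": 0.5},
    {"dx": 0.28,"dy": 0,"dz": -2.0,"wx": 0,"wy": 0,"wz": 0,"claw": 0.5},
    {"dx": 0.42,"dy": 0,"dz": -3.0,"wx": 0,"wy": 0,"wz": 0,"claw": 0.5},
    {"dx": 0.42,"dy": 0,"dz": -3.0,"wx": 0,"wy": 0,"wz": 0,"claw": 0.5},
    {"dx": 0.42,"dy": 0,"dz": -3.0,"wx": 0,"wy": 0,"wz": 0,"claw": 0.5},
    {"dx": 0,"dy": 0,"dz": 0,"wx": 0,"wy": 0,"wz": 0,"claw": 0.5},
  ],
  squeeze=80,
)

```text
time: 28.55
eef_pos: [0.6757, -0.1385, 0.248]
tcp_rot: [[0.847, -0.519, -0.115], [-0.515, -0.746, -0.421], [0.133, 0.416, -0.9]]
ft_force: [-0.7, 0.2, -1.1]
opening: 0.0113
grip_force: 78.2
```

Run:
```python
from h import *
o=sensors.get_obs(); print(np.round(o['joint_positions'],3),slot(np.array(o['eef_pos'])),o['grip_force'])
go(*pose(-29.5,-73.5,215,0,1,0))
```

```text
[-0.486  0.77   0.726  1.389 -0.037  1.207 -2.031] [ -27.07328399 -128.79124718  260.97193371] 78.23579907417297
t 28.55 target [ 0.618  -0.1247  0.2073] rot first [-13.14   0.63 179.46] | 179.9 then cm [ 5.53 -0.24  4.6 ] ; shift-in-present-axes [-6.14  0.28  3.74]
```

Request:
arm_command(
  plan=[
    {"dx": 0,"dy": 0,"dz": 0,"wx": 0,"wy": 0,"wz": -10,"claw": 0.5},
    {"dx": 0,"dy": 0,"dz": 0,"wx": 0,"wy": 0,"wz": -10,"claw": 0.5},
    {"dx": 0,"dy": 0,"dz": 0,"wx": 0,"wy": 0,"wz": -10,"claw": 0.5},
    {"dx": 0,"dy": 0,"dz": 0,"wx": 0,"wy": 0,"wz": -10,"claw": 0.5},
    {"dx": 0,"dy": 0,"dz": 0,"wx": 0,"wy": 0,"wz": -10,"claw": 0.5},
    {"dx": 0,"dy": 0,"dz": 0,"wx": 0,"wy": 0,"wz": -10,"claw": 0.5},
    {"dx": 0,"dy": 0,"dz": 0,"wx": 0,"wy": 0,"wz": -10,"claw": 0.5},
    {"dx": 0,"dy": 0,"dz": 0,"wx": 0,"wy": 0,"wz": -10,"claw": 0.5},
    {"dx": 0,"dy": 0,"dz": 0,"wx": 0,"wy": 0,"wz": -10,"claw": 0.5},
    {"dx": 0,"dy": 0,"dz": 0,"wx": 0,"wy": 0,"wz": -10,"claw": 0.5},
  ],
)

```text
time: 29.8
eef_pos: [0.6726, -0.14, 0.2443]
tcp_rot: [[0.358, 0.925, -0.123], [0.825, -0.376, -0.421], [-0.436, 0.05, -0.898]]
ft_force: [-0.2, 0.1, -1.5]
opening: 0.0112
grip_force: 78.0
```

Run:
```python
from h import *
o=sensors.get_obs(); print(np.round(o['joint_positions'],3),slot(np.array(o['eef_pos'])),o['grip_force'])
go(*pose(-29.5,-73.5,215,0,1,0))
```

```text
[-0.247  0.684  0.3    1.377  0.261  1.246 -0.498] [ -28.2712233  -127.10207661  256.37030222] 78.03455114364624
t 29.8 target [ 0.618  -0.1247  0.2073] rot first [  5.7    6.59 -79.59] | 80.1 then cm [ 5.36 -0.12  4.14] ; shift-in-present-axes [ 0.92 -5.81  3.35]
```

Request:
arm_command(
  plan=[
    {"dx": 0,"dy": 0,"dz": 0,"wx": 0.7,"wy": 0.8,"wz": -9.9,"claw": 0.5},
    {"dx": 0,"dy": 0,"dz": 0,"wx": 0.7,"wy": 0.8,"wz": -9.9,"claw": 0.5},
    {"dx": 0,"dy": 0,"dz": 0,"wx": 0.7,"wy": 0.8,"wz": -9.9,"claw": 0.5},
    {"dx": 0,"dy": 0,"dz": 0,"wx": 0.7,"wy": 0.8,"wz": -9.9,"claw": 0.5},
    {"dx": 0,"dy": 0,"dz": 0,"wx": 0.7,"wy": 0.8,"wz": -9.9,"claw": 0.5},
    {"dx": 0,"dy": 0,"dz": 0,"wx": 0.7,"wy": 0.8,"wz": -9.9,"claw": 0.5},
    {"dx": 0,"dy": 0,"dz": 0,"wx": 0.7,"wy": 0.8,"wz": -9.9,"claw": 0.5},
    {"dx": 0,"dy": 0,"dz": 0,"wx": 0.7,"wy": 0.8,"wz": -9.9,"claw": 0.5},
    {"dx": 2.7,"dy": 0,"dz": 0,"wx": 0,"wy": 0,"wz": 0,"claw": 0.5},
    {"dx": 2.7,"dy": 0,"dz": 0,"wx": 0,"wy": 0,"wz": 0,"claw": 0.5},
    {"dx": 0,"dy": 0,"dz": 0,"wx": 0,"wy": 0,"wz": 0,"claw": 0.5},
  ],
)

```text
time: 31.18
eef_pos: [0.6279, -0.107, 0.2441]
tcp_rot: [[-0.817, 0.526, -0.238], [0.577, 0.739, -0.348], [-0.007, -0.422, -0.907]]
ft_force: [0.3, 0.0, -1.8]
opening: 0.0109
grip_force: 78.1
```

Run:
```python
from h import *
o=sensors.get_obs(); print(np.round(o['joint_positions'],3),slot(np.array(o['eef_pos'])),o['grip_force'])
go(*pose(-29.5,-73.5,135,0,1,0))
scn('s14',(-170,-25))
```

```text
[-0.057  0.656 -0.032  1.378  0.357  1.405  0.756] [-26.77042559 -71.57424017 256.85916065] 78.09706091880798
t 31.18 target [ 0.5987 -0.1525  0.1348] rot first [ 0.06  0.19 -0.56] | 0.6 then cm [-0.19 -0.27 12.19] ; shift-in-present-axes [-0.16 -0.28 12.19]
20 9 -160.5 -27.7 [-48.3 -35.8 -32.8]
30 39 -163.9 -26.1 [-48.2 -37.1 -34. ]
40 14 -138.4 -25.1 [-47.7 -35.  -34.6]
50 37 -166.4 -26.1 [-44.6 -34.6 -25.9]
60 37 -164.8 -25.4 [-34.  -29.8 -24.7]
70 5 -161.6 -38.9 [-23.9 -22.8 -13.6]
80 8 -168.0 -55.0 [-22.6 -18.2 -17.4]
170 33 -152.9 -59.7 [-33.4 -32.5 -25.3]
180 39 -148.4 -58.5 [-33.7 -32.8 -26.4]
190 50 -152.5 -58.0 [-34.  -32.7 -26. ]
```

Request:
arm_command(
  plan=[
    {"dx": -0.1,"dy": -0.25,"dz": 1,"wx": 0,"wy": 0.2,"wz": -0.5,"claw": 0.5},
    {"dx": 0,"dy": 0,"dz": 4,"wx": 0,"wy": 0,"wz": 0,"claw": 0.5},
    {"dx": 0,"dy": 0,"dz": 4,"wx": 0,"wy": 0,"wz": 0,"claw": 0.5},
    {"dx": 0,"dy": 0,"dz": 2,"wx": 0,"wy": 0,"wz": 0,"claw": 0.5},
    {"dx": 0,"dy": 0,"dz": 0,"wx": 0,"wy": 0,"wz": 0,"claw": 0.5},
    {"dx": 0,"dy": 0,"dz": 0,"wx": 0,"wy": 0,"wz": 0,"claw": 0.5},
  ],
)

```text
time: 31.98
eef_pos: [0.6038, -0.1494, 0.1472]
tcp_rot: [[-0.819, 0.522, -0.238], [0.573, 0.742, -0.347], [-0.005, -0.42, -0.907]]
ft_force: [0.9, 0.5, -1.8]
opening: 0.0112
grip_force: 78.0
```

Run:
```python
from h import *
o=sensors.get_obs(); print(slot(np.array(o['eef_pos'])))
go(*pose(-29,-72.5,110,0,1,0))
scn('s15',(-160,-48))
```

```text
[-29.8418172  -75.97421642 148.46437721]
t 31.98 target [ 0.5921 -0.1602  0.1119] rot first [ 0.14  0.17 -0.29] | 0.4 then cm [0.35 0.08 3.85] ; shift-in-present-axes [0.36 0.07 3.85]
20 20 -142.1 -55.5 [-30.7 -29.7 -26.4]
30 20 -159.8 -50.3 [-47.9 -35.9 -30.7]
40 14 -159.9 -48.3 [-48.4 -35.3 -32.7]
50 14 -159.4 -48.0 [-39.2 -34.4 -27.6]
60 22 -140.1 -49.0 [-36.3 -34.5 -24.7]
70 40 -153.0 -57.9 [-36.6 -35.7 -26.4]
80 56 -156.2 -55.3 [-36.4 -33.1 -20.1]
90 47 -151.5 -63.9 [-36.3 -35.1 -29.5]
100 38 -142.0 -59.8 [-36.1 -33.8 -28.5]
110 24 -90.5 -64.9 [-36.3 -33.9 -28.4]
120 22 -89.2 -62.6 [-36.3 -33.  -27.7]
130 22 -88.9 -61.6 [-36.3 -33.2 -28. ]
140 20 -86.4 -63.0 [-36.2 -32.3 -27.9]
150 23 -75.0 -59.6 [-36.7 -31.4 -24.1]
160 53 -81.8 -62.8 [-45.3 -33.9 -21. ]
170 57 -74.1 -61.3 [-44.3 -32.  -18.4]
180 52 -76.0 -60.3 [-45.4 -32.3 -19. ]
190 78 -93.4 -62.2 [-42.6 -31.4 -24.2]
```

Request:
arm_command(
  plan=[
    {"dx": 0.25,"dy": 0,"dz": 0,"wx": 0.1,"wy": 0.2,"wz": -0.2,"claw": 0.5},
    {"dx": 0,"dy": 0,"dz": 1,"wx": 0,"wy": 0,"wz": 0,"claw": 0.5},
    {"dx": 0,"dy": 0,"dz": 1,"wx": 0,"wy": 0,"wz": 0,"claw": 0.5},
    {"dx": 0,"dy": 0,"dz": 0.8,"wx": 0,"wy": 0,"wz": 0,"claw": 0.5},
    {"dx": 0,"dy": 0,"dz": 0.5,"wx": 0,"wy": 0,"wz": 0,"claw": 0.5},
    {"dx": 0,"dy": 0,"dz": 0.2,"wx": 0,"wy": 0,"wz": 0,"claw": 0.5},
    {"dx": 0,"dy": 0,"dz": 0,"wx": 0,"wy": 0,"wz": 0,"claw": 0.5},
  ],
)

```text
time: 32.9
eef_pos: [0.5924, -0.16, 0.1149]
tcp_rot: [[-0.82, 0.518, -0.242], [0.572, 0.744, -0.346], [0.001, -0.423, -0.906]]
ft_force: [1.3, -0.3, -1.5]
opening: 0.0108
grip_force: 78.2
```

Run:
```python
from h import *
o=sensors.get_obs(); print(slot(np.array(o['eef_pos'])))
go(*pose(-29,-72.5,110,0,1,0))
scn('s16',(-160,-48))
```

```text
[-29.91120663 -72.67216732 112.88324643]
t 32.9 target [ 0.5921 -0.1602  0.1119] rot first [-0.   -0.08 -0.05] | 0.1 then cm [0.02 0.09 0.29] ; shift-in-present-axes [0.02 0.09 0.29]
20 21 -159.4 -87.9 [-37.6 -36.6 -36. ]
30 37 -159.5 -49.0 [-48.1 -36.4 -35.8]
40 30 -159.6 -49.9 [-47.5 -36.3 -35.5]
50 52 -159.5 -48.4 [-40.2 -35.9 -27.1]
60 56 -143.3 -48.2 [-36.2 -33.6 -27.8]
70 26 -109.4 -58.8 [-36.2 -32.  -24.7]
80 40 -98.4 -55.7 [-35.9 -28.5 -19.5]
90 22 -88.6 -59.7 [-36.2 -34.4 -27.4]
100 19 -86.1 -56.3 [-36.4 -32.7 -28.9]
110 20 -76.7 -59.5 [-36.4 -33.4 -28.4]
120 35 -70.3 -60.7 [-42.4 -32.3 -21.3]
130 53 -70.3 -59.2 [-43.4 -32.6 -18. ]
140 50 -71.8 -59.5 [-42.9 -32.8 -21. ]
150 81 -90.6 -60.1 [-41.9 -30.8 -22.6]
160 40 -84.5 -58.2 [-46.6 -25.2 -17.9]
170 34 -85.1 -59.9 [-46.7 -24.9 -16.3]
180 24 -60.9 -55.7 [-46.1 -24.1 -14.7]
190 39 -67.6 -55.8 [-46.7 -34.6 -17.7]
```

Heel at −59.5 as wanted, with no contact yet and about 2–3 mm to go. I'll lower the last bit, ease it to the board, release and retreat.

Request:
arm_command(
  plan=[
    {"dx": 0,"dy": 0,"dz": 0.2,"wx": 0,"wy": 0,"wz": 0,"claw": 0.5},
    {"dx": 0,"dy": 0.15,"dz": 0,"wx": 0,"wy": 0,"wz": 0,"claw": 0.5},
    {"dx": 0,"dy": 0,"dz": 0,"wx": 0,"wy": 0,"wz": 0,"claw": 0.5},
    {"dx": 0,"dy": 0,"dz": 0,"wx": 0,"wy": 0,"wz": 0,"claw": 2},
    {"dx": 0,"dy": 0,"dz": 0,"wx": 0,"wy": 0,"wz": 0,"claw": 5},
    {"dx": 0,"dy": 0,"dz": 0,"wx": 0,"wy": 0,"wz": 0,"claw": 5},
    {"dx": 0,"dy": 0,"dz": 0,"wx": 0,"wy": 0,"wz": 0,"claw": 5},
    {"dx": 0,"dy": 0,"dz": -2,"wx": 0,"wy": 0,"wz": 0,"claw": 5},
    {"dx": 0,"dy": 0,"dz": -4,"wx": 0,"wy": 0,"wz": 0,"claw": 5},
    {"dx": 0,"dy": 0,"dz": -5,"wx": 0,"wy": 0,"wz": 0,"claw": 5},
    {"dx": 0,"dy": 0,"dz": -4,"wx": 0,"wy": 0,"wz": 0,"claw": 5},
    {"dx": 0,"dy": 0,"dz": 0,"wx": 0,"wy": 0,"wz": 0,"claw": 5},
  ],
)

```text
time: 34.45
eef_pos: [0.6315, -0.1059, 0.2515]
tcp_rot: [[-0.821, 0.519, -0.236], [0.57, 0.745, -0.346], [-0.004, -0.418, -0.908]]
ft_force: [0.3, -0.7, 0.4]
opening: 0.05
grip_force: 0.0
```

Run:
```python
from h import *
for n,r in (('a',(55,160)),('b',(-52,52)),('c',(-159,-55))):
    print(n); scn('f'+n,r)
p,d=save('top','t8')
for y in (107,0,-107):
    W,S=held('t8',15,165,y-52,y+52); print('top',y)
    for zz in range(25,165,15):
        q=S[abs(S[:,2]-zz)<6]
        if len(q)>3: print(zz,len(q),q[:,1].min().round(1),q[:,1].max().round(1),np.percentile(q[:,0],[5,50,95]).round(1),q[:,2].max().round(1))
q=np.load('pics/fc.npz')['p']
im=np.hstack([cv2.resize(p[130:320,230:400],None,fx=2.4,fy=2.4),cv2.resize(q[100:290,270:410],None,fx=2.4,fy=2.4)]); cv2.imwrite('pics/fin.png',im[:,:,::-1])
```

```text
a
20 31 71.9 133.9 [-35.6 -34.7 -34.2]
30 32 56.3 138.0 [-35.7 -34.6 -34.2]
40 39 55.1 152.6 [-34.8 -34.5 -34. ]
50 80 57.7 159.1 [-34.7 -33.2 -25.6]
60 105 58.3 155.3 [-34.1 -30.5 -24. ]
70 30 74.4 155.1 [-34.3 -31.1 -24.1]
80 42 64.1 156.2 [-34.4 -29.4 -20.3]
90 30 126.0 155.5 [-34.4 -32.5 -24.7]
100 30 128.7 154.6 [-34.1 -30.7 -24.7]
110 31 127.0 155.3 [-34.3 -32.1 -24.7]
120 32 127.5 154.8 [-34.1 -32.3 -24.6]
130 33 129.8 155.0 [-34.4 -31.8 -24.9]
140 35 129.0 155.1 [-34.2 -32.  -25.2]
150 78 125.4 155.4 [-33.5 -28.6 -24.3]
b
20 30 -37.3 22.3 [-36.5 -35.  -34.3]
30 45 -51.6 33.2 [-47.7 -35.4 -34.4]
40 41 -51.3 44.1 [-47.4 -34.7 -34.2]
50 57 -46.0 51.4 [-35.1 -33.8 -25.8]
60 90 -49.6 46.0 [-34.7 -31.  -25.7]
70 28 -37.0 48.7 [-34.5 -31.1 -24.3]
80 39 17.2 48.1 [-34.6 -29.1 -19. ]
90 23 16.5 47.3 [-34.3 -31.2 -24.4]
100 28 17.5 47.7 [-34.5 -32.2 -26.9]
110 23 26.0 47.1 [-34.7 -30.7 -26.7]
120 28 17.9 49.1 [-36.  -33.1 -26.2]
130 29 20.8 47.4 [-36.  -32.1 -26.2]
140 25 21.7 47.0 [-36.  -33.  -27.2]
150 69 18.0 46.7 [-35.8 -30.4 -25.5]
c
20 21 -143.5 -86.5 [-36.9 -35.5 -34.7]
30 30 -
[... 728 characters left out ...]
 -48.4 45.9 [-35.  -29.3 -22.4] 60.8
70 25 18.5 46.7 [-35.  -34.3 -33.5] 75.3
85 22 19.7 47.0 [-35.3 -34.5 -19.6] 90.3
100 29 19.1 46.0 [-35.1 -34.4 -33. ] 105.5
115 31 20.2 45.5 [-35.  -34.4 -33.8] 120.6
130 22 19.7 45.0 [-35.1 -34.2 -33.7] 134.5
145 104 18.4 46.0 [-34.7 -30.2 -23.4] 150.8
top -107
25 66 -136.9 -60.5 [-35.4 -34.6 -31.5] 30.9
40 82 -154.4 -60.8 [-35.6 -34.6 -33.8] 45.7
55 234 -154.6 -60.6 [-35.  -29.5 -22.3] 61.0
70 26 -87.3 -60.7 [-35.1 -34.4 -25.9] 75.8
85 30 -87.9 -60.8 [-35.1 -34.6 -31.9] 90.9
100 26 -86.7 -60.7 [-35.3 -34.4 -32. ] 105.7
115 34 -87.1 -60.6 [-35.3 -34.4 -29.8] 120.8
130 34 -87.1 -60.6 [-35.3 -34.2 -28.3] 135.7
145 101 -88.2 -60.8 [-34.4 -30.2 -24. ] 149.9
```

View pics/fin.png

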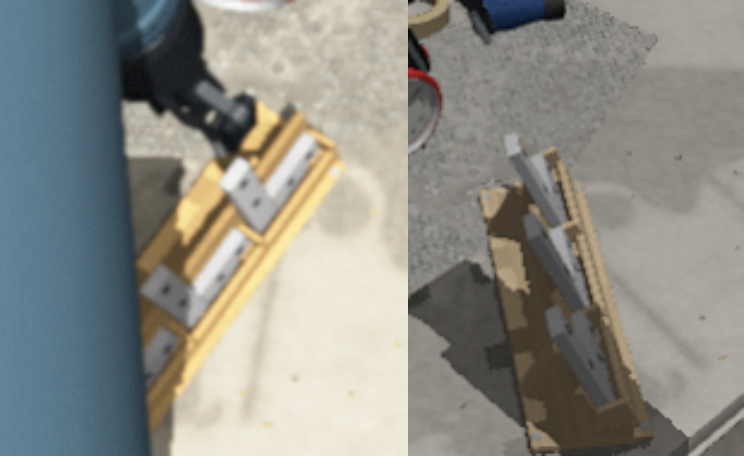

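All three stand as L: bracket c's leg is at px (245,195) left, b's at (170,290), and all three line up in the right half. The leg centres are within about 1 mm of nominal, the faces match bracket a's, and the gripper is clear. I'm handing the job in.

```bash
python3 -c "
from workcell import arm
print(arm.sign_off())"
```

```text
the job is handed in; nothing more can be done
None
```

I turned both mirrored brackets (bays 2 and 3) and seated them leaning on the back board, leg centres within about 1 mm of nominal by camera, with bracket a left in place; after a wrong-way turn swivelled bracket b in the grip I re-seated it, then handed in at about 35 s with no verdict returned.

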